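Clamp a flanged sleeve onto the measuring stage

ROBOT

A 7-joint arm with a two-finger parallel gripper is mounted at the origin on the work surface. World frame = base frame: x ahead of the robot, y to its left, z up, the work surface at z = 0. Lengths are in m, angles in rad, forces in N, time in s.
With the tool pointing down it reaches from about 0.4 to 0.875 m from the base axis. Payload 19.3 kg.
Tool frame: the origin (TCP) lies midway between the tips of the shut fingers; the grasp point (between the pads) lies 19 mm behind it (grip_point_offset is the distance from the TCP to the grasp point, in m); z points along the fingers, y is the direction in which the jaws open and shut (so a half turn about z gives the same grasp; the last joint's range is limited). The gripper opens to 85 mm and grips with 20 to 120 N. Pads are 22 mm wide; open, the fingers measure 114 mm over their backs; the gripper's body (76 mm by 85 mm) begins 54 mm behind the grasp point. The pads swing forward as they close: fully open they stand 13 mm farther back than shut.
Start: joints at [-1.197, 0.521, -0.036, 1.599, 0.021, 1.021, -0.113], TCP at [0.268, 0.564, 0.231] pointing down, gripper open.
Joint ranges: [-2.91, 2.91], [-0.3, 2.13], [-1.5, 1.42], [0.17, 2.43], [-1.26, 4.41], [0.16, 1.93], [-2.52, 2.52]. Speed limits (rad/s): [1.89, 1.89, 2.39, 2.39, 3.01, 3.01, 3.01].

INTERFACE

Orientations are given as a unit quaternion [w, x, y, z].
In Python, from plant import * gives the robot as it stands.
- The arm moves only by the shell command python3 -m handwheel 'ROWS' [FORCE]. ROWS is JSON, a list of rows, each a list of 3 entries, a list of its own where there are three numbers: the turn, a rotation vector about the world's x, y, z in degrees, then the shift along the world's x, y, z in m, then the opening, from 0 (shut) to 1 (fully open). In form: [[[rx, ry, rz], [dx, dy, dz], hand], ...]. A call has 1 to 10 rows; each row is the pose to reach, as a shift and turn from the pose commanded when the call began; what a row does not reach only later rows make up. A row lasts 1/10 s, in which the tool goes at most 50 mm and 8.59 degrees, less where a joint would pass 70% of its speed; a pose out of reach is approached as far as the arm can. A call with a gripper value outside its range is refused whole. The fingers move at their own pace and stop on an object; FORCE is the grip in N (left out, the last holds). Time passes only in rows, so rows that repeat a pose let the fingers close. It gives the time, the measured TCP pose, the force and the opening at its end, in the units of the state.
- observe(): the state, without advancing time (a new reading comes with each control period).
- camera(name): name is "side" or "top"; returns a dict with "frame" (384x512x3 uint8, blue, green, red), "range_z" (384x512 float32, m along the optical axis (not along the pixel's ray), 0 where there is no reading), "fov_y" (degrees; the focal length in pixels is half the picture's height over the tangent of half this angle, whatever the lens; pixels are square), "cx", "cy" (the principal point, pixels), "view" (4x4, takes a point from world to camera coordinates). Camera axes: x right, y down, z forward; pixel columns grow to the right and rows downward; lengths in m; the calibration is good to about 2 mm. A picture is of the moment at which its call begins.
- finish_job(): hands the job in, once; it reports no verdict.
Trained networks look in the newest picture that a camera, given by its name, has taken for a name from the list of things; names that differ only in an ending like _2 or _b are one class to them, and where a whole thing is asked for, a point or a joint stands for the part that bears it (a point fixed in the world has none). Each returns a list of dicts, best first, with "score" (0 to 1); they miss things now and then, are a little off and sometimes report something else, mostly with a low value. They report only what shows in the picture. A call takes as long as a camera call. They do not tell look-alikes from the thing itself.
- masks_of(thing, camera): "region" (384x512 bool, what is visible of it) and "extent" ([centre column, centre row, width, height] in pixels, round what is visible of it).
- place_of(thing, camera): "point" ([column, row] in pixels: a listed point, or the origin of a listed thing).
The state is a dict: "time": time; "qpos": joint angles; "qvel": joint speeds; "tau": joint torques, N m; "eef_pos": TCP position; "tcp_rot": TCP orientation; "wrist_force": force on the tool from outside, world axes, zero at the start; "torque": the same for the moment, N m; "width": finger opening in m.
Only numpy, scipy, OpenCV 4.12 (cv2) and the standard library are available. Lean on these libraries where they do the work, as an engineer would, in place of code of your own. Each camera call takes 0.05 s, during which the arm holds its last target.

TASK

Mount the flanged steel sleeve from the V rest onto the measuring stage: lay it in the holder with its flange pushed right home against the fixed flange, swing the hinged upper half of the clamp ring over both flanges, then swing the eye bolt up into the ring's fork and throw its cam lever right over so the ring is drawn fully shut. Leave the other things on the bench where they are.

Things in the scene. Friction and masses are not known exactly. Their poses are not given: they have to be found in the camera images.
- sleeve_mid (a point): Loose bored steel sleeve, 0.33 to 0.55 kg: tube 38 mm outside diameter, 110 mm long overall, a 56 mm flange on one end only. This point: on its axis, half-way along, 55 mm from the flange face. y axis: along the tube away from the flange, z up. Lies level in the V rest, axis 62 mm above the bench; the 60 mm of tube around this point are free for fingers on both sides.
- sleeve_face (a point): Centre of the sleeve's flange face, 55 mm from sleeve_mid along the sleeve's -y. The flange rim is 3.5 mm thick; its back is a 15 degree cone that meets the tube 5.7 mm from the face.
- vrest: Fixed steel V rest in which the sleeve starts: base plate 66 x 106 x 12 mm, two V plates 10 mm thick and 56 mm high near the sleeve's ends; origin under it on the bench; y axis along the sleeve.
- stub_face (a point): Centre of the face of the fixed 56 mm flange on the stage's headstock, 150 mm above the bench. y axis: out of the face along the tube axis, to where the sleeve goes; x: to the ring's hinge, away from the robot; z up. The sleeve belongs with sleeve_face on this point, faces touching, and its y along this y. Headstock block: from y = -50 mm back, 62 mm wide, 35 mm above the axis.
- stage: Fixed XY measuring stage carrying headstock, clamp ring and steady; origin on the bench below stub_face, same axes. The ring's fixed lower half (inside radius 28, outside 38 mm, y -12.5 to 12.5 mm) cradles both flanges; its groove wall for the sleeve stands at y = 8 mm, so lower the flange from above between stub face and wall; there it can slide about 3 mm, carried by a V seat.
- steady (a point): V steady that carries the tube's free end: this point is on the tube axis, 94 mm from stub_face along y. Steady 12 mm long, 54 mm wide, its V 6 mm below the axis at the rims. Between the ring and the steady (y from 13 to 88 mm) the space beside and under the tube is open down to 60 mm below the axis. The stage table under it all is 160 x 216 mm, 76 mm high, its drum 165 mm out at -y.
- ring (a joint): Hinge of the clamp ring's upper half (0.24 kg), rad: 0 shut, grows as the free end swings up and away from the robot; starts at 1.5 to 1.9. Stays where it is left. Spring pins stop it at 0.03, fork 3 mm up: leave it there, the cam lever draws it to 0. Its V groove wedges the flanges together over the last 1.5 mm; if they stand farther apart it stops on the sleeve's flange at 0.1 to 0.4.
- ring_hinge (a point): On the hinge axis of the ring's upper half, 47 mm from stub_face along its x, same height; the axis is parallel to the y of stub_face. Opened, the half ring stands up to 255 mm above the bench.
- ring_lug (a point): On the forked lug at the free end of the ring's upper half, the place to pinch it: 26 mm wide along y, 10 mm high, 24 mm long, open-ended slot 11 mm wide. 96 mm from the hinge axis; with the ring shut it lies at x = -49, z = +7 mm from stub_face. The point's axes are those of the upper half: as stub_face's when shut.
- bolt (a joint): Pivot of the eye bolt, rad: 0 upright in the fork, where it stops; grows as the bolt leans outward, to the stage's -x (robot) side, at most 0.95; starts at 0.75 to 0.9. It stays where it is left and turns more easily than the lever's pin (friction 0.04 against 0.09 N m), so a push inward on the ball knob swings the bolt up first, then the lever.
- bolt_pivot (a point): Pivot of the eye bolt, at x = -48, z = -12 mm from stub_face, axis parallel to y. The bolt is 8 mm thick; 39 mm from here to the cam lever's pin.
- lever (a joint): Cam lever on the bolt's end, rad from in line with the bolt: negative thrown outward (open), positive inward over the ring; -0.7 to 1.0, starts at -0.7 to -0.6. Its cam passes over the fork only while it is below about -0.4; it takes the fork up from -0.3, is over centre at 0.85 and home at its stop at 1.0, ball over the ring and 10 mm above it. 2 to 6 N at the ball. Stays where it is left.
- lever_pin (a point): Pin joining the lever to the eye bolt; axis parallel to y. The cam round it is 26 mm wide, radius 10 mm.
- lever_ball (a point): Centre of the ball knob, 22 mm in diameter, on the end of the lever's handle, 60 mm from the pin; z axis along the handle to its tip. The handle's bar is 10 to 13 mm thick. Pinched across the stage's y the ball turns, and under load slowly slips, between the fingers; the loaded part of the throw is better pushed.
- ring_gauge: Bystander: steel ring gauge lying flat, 64 mm diameter, 18 mm high.
- bush: Bystander: small shouldered steel bush, 38 mm diameter, 30 mm high.
- plug_gauge: Bystander: plug gauge lying on its side, 96 mm long, 16 mm thick.
- screwdriver: Bystander: screwdriver lying on the bench.
- dispenser: Bystander: clear dispenser bottle standing, 48 mm diameter, 115 mm high.
- micrometer: Bystander: micrometer lying flat, about 120 mm long, 16 mm high.
Mind the look-alikes: they are no part of the job. What is shaped like the part that bears sleeve_mid but green or red is not meant.

How it is judged:
By the outcome, as a careful person would: the job done as asked, in the order asked, and still so for the second after the job is handed in, with the robot touching nothing.
It also fails if it takes over 72 s, if anything falls off the work surface, if the arm or the gripper's body presses on something with over 40 N, if the wrist force passes 120 N, or if a joint passes its speed limit or range.

## Working session

There is one attempt and no reset: what is moved stays moved. The work goes in short steps, Python scripts to look and compute and a shell command to move; the robot and the scene stay as the last step left them, time stands still between calls to the robot, and variables do not carry over. Pictures are saved under pics/ and viewed, and the job is handed in when it is done.

```bash
ls; mkdir -p pics
cat > h.py <<'E'
import numpy as np, cv2
from plant import *
def K(c):
    f=c["frame"].shape[0]/2/np.tan(np.radians(c["fov_y"])/2); return f,c["cx"],c["cy"]
def proj(c,p):
    f,cx,cy=K(c); q=c["view"][:3,:3]@np.asarray(p)+c["view"][:3,3]; return np.array([cx+f*q[0]/q[2],cy+f*q[1]/q[2]])
def ray(c,uv):
    f,cx,cy=K(c); R=c["view"][:3,:3];t=c["view"][:3,3]
    d=R.T@np.array([(uv[0]-cx)/f,(uv[1]-cy)/f,1]); return -R.T@t,d
def atz(c,uv,z):
    o,d=ray(c,uv); return o+d*(z-o[2])/d[2]
def cloud(c):
    f,cx,cy=K(c); Z=c["range_z"]; v,u=np.mgrid[:384,:512]
    P=np.stack([(u-cx)/f*Z,(v-cy)/f*Z,Z],-1); R=c["view"][:3,:3];t=c["view"][:3,3]
    W=(P-t)@R; W[Z==0]=np.nan; return W
E
python3 - <<'E'
from h import *
print(observe())
for n in("side","top"):
    c=camera(n); cv2.imwrite(f"pics/{n}0.png",cv2.resize(c["frame"],None,fx=1.5,fy=1.5)); print(n,K(c),-c["view"][:3,:3].T@c["view"][:3,3]); print(c["view"].round(3))
    np.save(f"/tmp/{n}0.npy",c,allow_pickle=True)
    for t in "sleeve_mid sleeve_face vrest stub_face stage steady ring_hinge ring_lug bolt_pivot lever_pin lever_ball".split():
        r=place_of(t,n); print(t,[(np.round(x["point"],1),round(x["score"],2)) for x in r[:3]])
E
```

```text
pics
{'time': 0.0, 'qpos': array([-1.19719575,  0.52203024, -0.03633933,  1.59999274,  0.02117537,
        1.02108544, -0.1128039 ]), 'qvel': array([ 0.000485  ,  0.00038796,  0.00150811, -0.00047081, -0.00058025,
        0.00046003,  0.00129848]), 'tau': array([ 2.49393488e-03, -9.27099967e+01,  1.98158652e+00, -3.69953156e+01,
        1.80634763e-02,  8.02283641e-03, -2.60473439e-05]), 'eef_pos': array([0.26823778, 0.56414614, 0.23072094]), 'tcp_rot': array([-9.84962182e-05,  2.20091819e-01,  9.75478996e-01, -5.57356979e-04]), 'wrist_force': array([-0.54871075, -0.14976738, -0.00994723]), 'torque': array([-0.02918056, -0.01540828, -0.00456537]), 'width': 0.0851508356794694}
side (np.float64(362.622848259958), 254.2193297057057, 185.4974199048782) [ 0.26138467 -0.56014047  0.7590749 ]
[[ 0.953 -0.303  0.01  -0.426]
 [-0.189 -0.62  -0.761  0.28 ]
 [ 0.237  0.724 -0.648  0.836]
 [ 0.     0.     0.     1.   ]]
sleeve_mid [(array([135.1, 195. ]), 0.87), (array([233.9, 168.6]), 0.84), (array([279.9, 179.5]), 0.77)]
sleeve_face [(array([291. , 170.5]), 0.83), (array([234.4, 176.7]), 0.82)
[... 855 characters left out ...]
]), 0.75), (array([202. , 151.6]), 0.74)]
sleeve_face [(array([203.6, 201. ]), 0.8), (array([194.8, 328.2]), 0.73), (array([352.1, 166.1]), 0.7)]
vrest [(array([183.7, 204.6]), 0.87), (array([137.8, 241.4]), 0.72)]
stub_face [(array([352.7, 148. ]), 0.68), (array([356.9, 123.6]), 0.44), (array([181. , 195.4]), 0.37)]
stage [(array([341. , 162.8]), 0.57)]
steady [(array([316.2, 141.7]), 0.89)]
ring_hinge [(array([359.5, 125.3]), 0.81)]
ring_lug [(array([369.5, 105.1]), 0.64)]
bolt_pivot [(array([351.7, 169.4]), 0.83), (array([339.8, 166.9]), 0.61)]
lever_pin [(array([355.4, 176.6]), 0.75)]
lever_ball [(array([352.7, 202.7]), 0.73), (array([351.8, 168.7]), 0.73), (array([206.3, 199.9]), 0.37)]
```

View pics/side0.png

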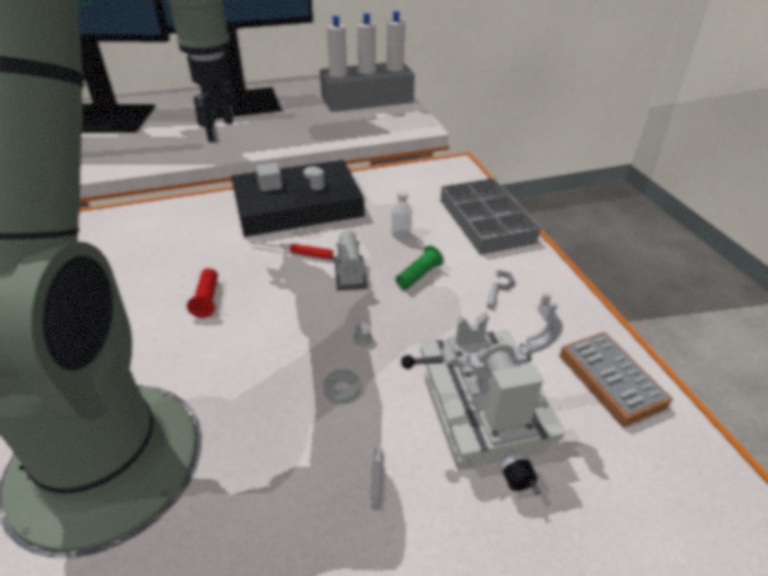

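View pics/top0.png

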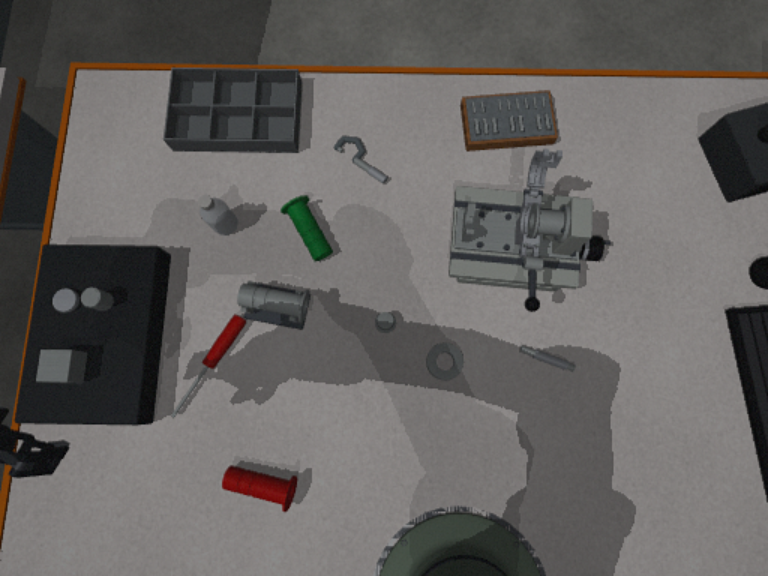

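Run:
```python
from h import *
for n,(a,b,w,h) in {"side":(190,140,70,60),"top":(140,175,80,60)}.items():
    c=np.load(f"/tmp/{n}0.npy",allow_pickle=True).item()
    i=c["frame"][b:b+h,a:a+w]; cv2.imwrite(f"pics/z{n}.png",cv2.resize(i,None,fx=8,fy=8,interpolation=cv2.INTER_CUBIC))
for n,(a,b,w,h) in {"side":(240,180,150,160),"top":(290,90,130,120)}.items():
    c=np.load(f"/tmp/{n}0.npy",allow_pickle=True).item()
    i=c["frame"][b:b+h,a:a+w]; cv2.imwrite(f"pics/zs{n}.png",cv2.resize(i,None,fx=3.7,fy=3.7,interpolation=cv2.INTER_CUBIC))
c=np.load(f"/tmp/top0.npy",allow_pickle=True).item(); W=cloud(c)
# sleeve top ridge
m=W[180:225,150:212]; s=m[(m[...,2]>0.04)]
print(len(s), s.min(0),s.max(0))
for v in range(184,222,3): print(v,[ "%d"%(1000*z) for z in W[v,154:212:3,2]])
# table edges of stage
m=W[110:205,295:410].reshape(-1,3); 
t=m[abs(m[:,2]-0.076)<0.004]; print(len(t)); r=cv2.minAreaRect((t[:,:2]*1000).astype(np.float32)); print(r)
```

```text
784 [0.43984839 0.25823962 0.0409945 ] [0.51197163 0.3737638  0.0926066 ]
184 ['0', '1', '1', '0', '1', '-2', '4', '2', '0', '0', '0', '0', '3', '1', '0', '0', '-3', '1', '0', '1']
187 ['1', '0', '2', '-1', '48', '1', '0', '-1', '0', '2', '-1', '-1', '2', '2', '-1', '-1', '0', '0', '-2', '2']
190 ['3', '2', '2', '78', '72', '70', '14', '13', '9', '0', '1', '2', '1', '2', '2', '0', '0', '0', '0', '-1']
193 ['2', '2', '80', '81', '79', '77', '79', '76', '77', '74', '71', '12', '11', '12', '15', '3', '0', '69', '0', '2']
196 ['0', '0', '82', '80', '83', '77', '81', '80', '78', '82', '79', '80', '77', '74', '79', '74', '84', '59', '1', '2']
199 ['0', '0', '77', '79', '79', '78', '81', '79', '81', '82', '83', '77', '80', '78', '81', '80', '89', '52', '0', '0']
202 ['0', '2', '71', '72', '74', '75', '77', '78', '80', '79', '81', '79', '81', '80', '83', '79', '81', '41', '4', '1']
205 ['1', '-1', '57', '58', '36', '11', '67', '71', '73', '72', '77', '76', '78', '77', '78', '84', '49', '2', '-1', '3']
208 ['0', '-1', '0', '11', '27', '14', '11', '9', '13', '13', '10', '67', '70', '72', '73', '83', '52', '0', '1', '0']
211 ['2', '27', '24', '10', '13', '14', '12', '12', '9', '9', '14', '10', '16', '54', '57', '82', '56', '1', '2', '0']
214 ['26', '26', '23', '17', '0', '0', '2', '11', '13', '11', '12', '13', '13', '10', '23', '67', '10', '3', '0', '0']
217 ['25', '23', '22', '1', '0', '0', '0', '0', '0', '0', '0', '-1', '7', '10', '12', '10', '2', '3', '0', '-2']
220 ['25', '22', '11', '0', '3', '3', '1', '0', '0', '0', '1', '0', '-4', '0', '0', '-2', '0', '0', '-3', '0']
2218
((591.7896118164062, -91.63324737548828), (217.13619995117188, 160.83132934570312), 85.1155776977539)
```

View pics/zside.png

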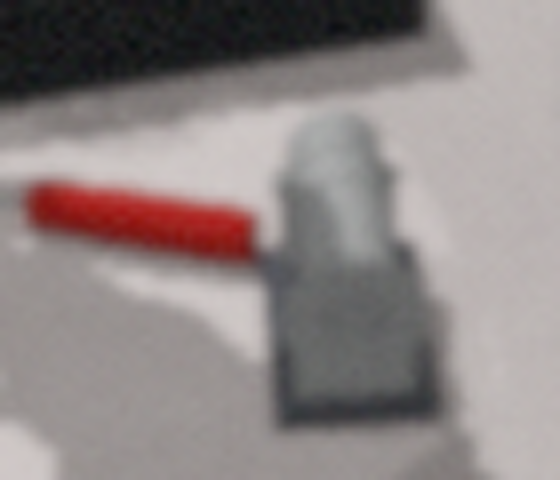

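View pics/ztop.png

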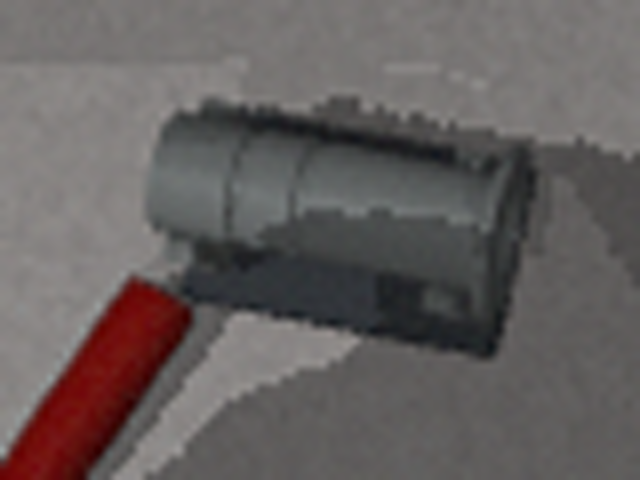

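View pics/zsside.png

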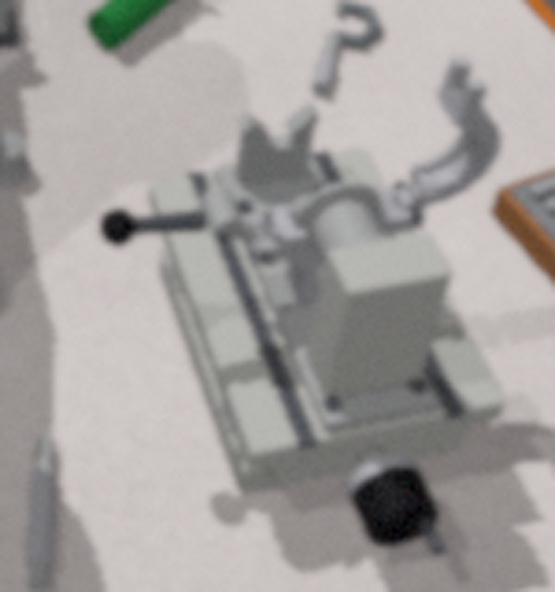

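View pics/zstop.png

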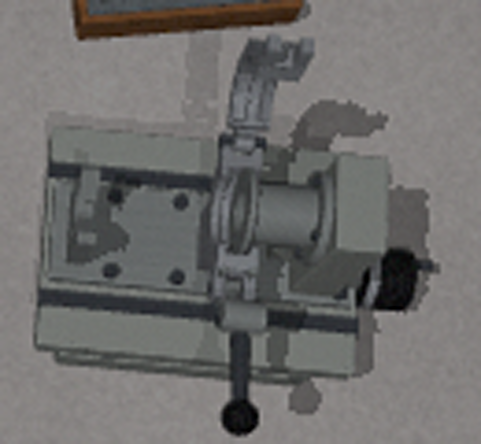

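```bash
cat > m1.py <<'E'
from h import *
from scipy.optimize import least_squares
C={n:np.load(f"/tmp/{n}0.npy",allow_pickle=True).item() for n in("top","side")}
def fitsl(P):
    # tube pts
    def res(p):
        x0,y0=p[0],0.31; a=p[1]
        d=-( (P[:,0]-x0)*np.cos(a)+(P[:,1]-y0)*np.sin(a)) # perp
        r=np.hypot(d,P[:,2]-p[2]); return r-0.019
    return least_squares(res,[0.475,0.1,0.062],loss='soft_l1',f_scale=0.002)
for n in C:
    W=cloud(C[n]).reshape(-1,3)
    m=(W[:,2]>0.06)&(W[:,0]>0.42)&(W[:,0]<0.53)&(W[:,1]>0.25)&(W[:,1]<0.39)
    P=W[m]; 
    for it in range(3):
        q=P if it==0 else P[(s>f0+0.010)]
        r=fitsl(q); a=r.x[1]; ax=np.array([-np.sin(a),np.cos(a)])
        s=(P[:,:2]-[r.x[0],0.31])@ax; 
        # flange: radial>0.021
        d=(P[:,:2]-[r.x[0],0.31])@[np.cos(a),np.sin(a)]; rad=np.hypot(d,P[:,2]-r.x[2])
        fl=rad>0.0225; f0=s[fl].min()
    print(n,len(P),r.x,"yaw",np.degrees(a),"flange s",np.percentile(s[fl],[0,10,50,90,100]),"all s",np.percentile(s,[0,1,50,99,100]))
    pm=np.array([r.x[0],.31])+ax*(np.percentile(s,99.5)-0.055); print("mid from tail",pm, "from face", np.array([r.x[0],.31])+ax*(f0+.055))
    # headstock top
    h=W[(abs(W[:,2]-0.185)<0.005)&(W[:,0]>0.5)&(W[:,0]<0.7)&(W[:,1]<-0.1)&(W[:,1]>-.3)]
    print("head",len(h),cv2.minAreaRect((h[:,:2]*1000).astype(np.float32)))
    t=W[(abs(W[:,2]-0.076)<0.004)&(W[:,0]>0.45)&(W[:,0]<0.75)&(W[:,1]<0.05)&(W[:,1]>-.25)]
    print("table",len(t),cv2.minAreaRect((t[:,:2]*1000).astype(np.float32)))
def tri(a,b):
    (o1,d1),(o2,d2)=ray(C["top"],a),ray(C["side"],b)
    d1/=np.linalg.norm(d1);d2/=np.linalg.norm(d2)
    k=np.linalg.lstsq(np.stack([d1,-d2],1),o2-o1,rcond=None)[0]
    p,q=o1+k[0]*d1,o2+k[1]*d2; return (p+q)/2,np.linalg.norm(p-q)
for t,a,b in [("stub",(352.7,148),(329.5,236.9)),("steady",(316.2,141.7),(314.3,210.2)),("hinge",(359.5,125.3),(349.7,233.6)),("pivot",(351.7,169.4),(309,244.5)),("pin",(355.4,176.6),(299.9,240.6)),("ball",(352.7,202.7),(270.7,241.7)),("mid",(180.2,199.1),(233.9,168.6)),("face",(203.6,201),(234.4,176.7))]:
    print(t,tri(a,b), atz(C["top"],a,.15),atz(C["side"],b,.15))
E
python3 m1.py
```

```text
top 686 [ 0.47514498 -0.17857534  0.06237407] yaw -10.231613289767756 flange s [-0.04856733 -0.04800493 -0.04642163 -0.04458388  0.02962843] all s [-0.04856733 -0.04808503  0.00399586  0.06113292  0.06174741]
mid from tail [0.47633252 0.3165792 ] from face [0.4762876  0.31633037]
head 410 ((617.0149536132812, -150.55210876464844), (132.6105194091797, 52.43583679199219), 22.178258895874023)
table 2218 ((591.7896118164062, -91.63324737548828), (217.13619995117188, 160.83132934570312), 85.1155776977539)
side 315 [ 0.47582036 -0.17588715  0.06254717] yaw -10.077591453921011 flange s [-0.05290613 -0.05044026 -0.04869645 -0.04678628 -0.04406979] all s [-0.05290613 -0.05097296 -0.00937083  0.05895641  0.06305918]
mid from tail [0.47682161 0.31563377] from face [0.47618674 0.31206156]
head 456 ((619.2683715820312, -151.04090881347656), (139.3965606689453, 54.768314361572266), 25.684282302856445)
table 2027 ((592.15283203125, -93.29418182373047), (220.1696319580078, 160.7263946533203), 85.14347839355469)
stub (array([ 0.59093388, -0.09587606,  0.14768626]), np.float64(0.0019591640791954234)) 
[... 509 characters left out ...]
0.09056176  0.15      ] [ 0.53799892 -0.10420564  0.15      ]
pin (array([ 0.51827422, -0.09582858,  0.15992475]), np.float64(0.0015946330203168622)) [ 0.5200924  -0.09836311  0.15      ] [ 0.52339706 -0.08807474  0.15      ]
ball (array([ 0.45572143, -0.0853024 ,  0.16645676]), np.float64(0.0005261882451547058)) [ 0.45907257 -0.08967285  0.15      ] [ 0.46083722 -0.07212848  0.15      ]
mid (array([0.48071299, 0.32264156, 0.05514253]), np.float64(0.0022029078108958136)) [0.46151755 0.30044989 0.15      ] [0.45213936 0.20376138 0.15      ]
face (array([0.46945463, 0.26008846, 0.07445791]), np.float64(0.005021749336788196)) [0.45793763 0.24726509 0.15      ] [0.44419551 0.16938549 0.15      ]
```

```bash
cat > m2.py <<'E'
from h import *
C={n:np.load(f"/tmp/{n}0.npy",allow_pickle=True).item() for n in("top","side")}
O=np.array([.591,-.096]);a=np.radians(-4.87)
X=np.array([np.cos(a),np.sin(a)]);Y=np.array([-np.sin(a),np.cos(a)])
def st(W): return np.stack([(W[:,:2]-O)@X,(W[:,:2]-O)@Y,W[:,2]],1)*1000
if __name__=="__main__":
  for n in C:
    S=st(cloud(C[n]).reshape(-1,3)); S=S[(abs(S[:,0])<120)&(abs(S[:,1])<150)]
    t=S[abs(S[:,2]-76)<4]; print(n,"table x",np.percentile(t[:,0],[0.3,99.7]),"y",np.percentile(t[:,1],[.3,99.7]))
    h=S[(abs(S[:,2]-185)<6)&(abs(S[:,0])<45)&(S[:,1]<-30)]; print(" head",len(h),"x",np.percentile(h[:,0],[1,99]),"y",np.percentile(h[:,1],[1,99]),"z",np.median(h[:,2]))
    s=S[(S[:,2]>100)&(abs(S[:,0])<40)&(S[:,1]>60)]; print(" steady",len(s),"x",np.percentile(s[:,0],[1,50,99]),"y",np.percentile(s[:,1],[1,10,50,90,99]),"z",s[:,2].max())
    s=s[s[:,2]>132]; print(" steadytop",len(s),"x",np.percentile(s[:,0],[1,50,99]),"y",np.percentile(s[:,1],[1,10,50,90,99]),"z",s[:,2].max())
    f=S[(S[:,2]>140)&(abs(S[:,0])<30)&(abs(S[:,1])<13)]; print(" flange/ring",len(f),"x",np.percentile(f[:,0],[1,50,99]),"y",np.percentile(f[:,1],[1,10,50,90,99]),"z",np.percentile(f[:,2],[50,99]))
    b=S[(S[:,2]>138)&(S[:,0]<-85)&(S[:,0]>-160)];  print(" ball",len(b),b.mean(0) if len(b) else 0, b.max(0) if len(b) else 0)
    L=S[(S[:,2]>165)&(S[:,0]>40)]; print(" ring up",len(L),np.percentile(L,[1,50,99],axis=0))
    # tube between headstock and flange, cylinder
    u=S[(S[:,2]>155)&(abs(S[:,0])<20)&(S[:,1]<-10)&(S[:,1]>-45)]
    print(" stubtube",len(u),[ (y,np.round(u[abs(u[:,1]-y)<4][:,[0,2]].mean(0),1), round(u[abs(u[:,1]-y)<4][:,2].max(),1)) for y in(-40,-30,-20)])
E
python3 m2.py
```

```text
top table x [-78.77572832  80.51552571] y [-101.48106689  112.49602687]
 head 408 x [-29.39055409  30.75943073] y [-82.94432999 -48.31111447] z 185.06051883908336
 steady 156 x [-24.98133459   2.46162977  27.54016801] y [85.80068122 87.08341781 92.79776786 97.48017002 97.73717439] z 145.68018943032573
 steadytop 82 x [-25.11004604  10.58560024  28.2282647 ] y [86.12704237 87.01192323 91.90217569 97.10402784 97.7155523 ] z 145.68018943032573
 flange/ring 187 x [-29.60301142  -3.78090264  29.51164936] y [-12.89590812 -11.03590234  -3.02795448   6.37789656   9.91693876] z [158.88084464 178.50318255]
 ball 83 [-102.35263943   -1.4613988   172.12790195] [-86.17580355   3.21098949 175.68243358]
 ring up 360 [[ 5.16831348e+01 -1.46028311e+01  1.66139298e+02]
 [ 6.45626386e+01 -7.08218542e-02  1.99897430e+02]
 [ 8.63196193e+01  1.07332209e+01  2.54701650e+02]]
 stubtube 237 [(-40, array([ -2.8, 165.8]), np.float64(171.1)), (-30, array([ -2.4, 166. ]), np.float64(171.6)), (-20, array([ -2.8, 166.1]), np.float64(171.0))]
side table x [-78.73086876  80.40299406] y [-105.41039306  110.83255057]

[... 227 characters left out ...]
788
 steadytop 79 x [-24.59494784  12.99760369  28.25117857] y [82.56680167 83.84539352 87.07168065 94.43125487 96.9449775 ] z 145.36576295782788
 flange/ring 184 x [-29.16559019  -7.58687947  28.91937905] y [-12.80251371 -10.77792777  -8.02425612  -3.99898639   7.78774676] z [166.4224172  178.52249882]
 ball 88 [-102.02631545   -6.47135086  170.94903017] [-85.12450551   0.75705035 175.18021743]
 ring up 486 [[ 52.04745719 -17.77372371 166.17592289]
 [ 67.26502387 -11.53365418 200.20544376]
 [ 89.8669175    8.63809226 254.01094621]]
 stubtube 168 [(-40, array([ -3.4, 167.4]), np.float64(170.6)), (-30, array([ -3.8, 165.8]), np.float64(170.1)), (-20, array([ -3.5, 165.7]), np.float64(170.1))]
```

The parts are located: the sleeve's flange is at its −y end, and the stage's y axis runs about −4.9° off world y. I'm moving above the sleeve now.

```bash
python3 -m handwheel '[[[0,0,-74.8],[0.209,-0.244,-0.1],0.85],[[0,0,-74.8],[0.209,-0.244,-0.1],0.85],[[0,0,-74.8],[0.209,-0.244,-0.1],0.85],[[0,0,-74.8],[0.209,-0.244,-0.1],0.85],[[0,0,-74.8],[0.209,-0.244,-0.1],0.85],[[0,0,-74.8],[0.209,-0.244,-0.1],0.85],[[0,0,-74.8],[0.209,-0.244,-0.1],0.85],[[0,0,-74.8],[0.209,-0.244,-0.1],0.85],[[0,0,-74.8],[0.209,-0.244,-0.1],0.85],[[0,0,-74.8],[0.209,-0.244,-0.1],0.85]]' 60
python3 - <<'E'
from h import *
print(observe())
for n in("side","top"):
    c=camera(n); x=(190,110) if n=="side" else (130,160); i=c["frame"][x[1]:x[1]+110,x[0]:x[0]+120]; cv2.imwrite(f"pics/{n}1.png",cv2.resize(i,None,fx=4,fy=4,interpolation=cv2.INTER_CUBIC))
E
```

```text
time: 2.2
eef_pos: [0.4774, 0.3204, 0.1312]
tcp_rot: [0.0, 0.768, 0.64, -0.0]
wrist_force: [0.1, 1.2, 0.6]
width: 0.0728
{'time': 2.2, 'qpos': array([-0.9074961 ,  0.59162465,  0.30359424,  1.8345912 , -0.2461589 ,
        0.75227921, -0.65220446]), 'qvel': array([ 0.00907165, -0.00654873, -0.03210407, -0.00092278,  0.03203172,
       -0.00094185,  0.10971931]), 'tau': array([ 3.24317291e-01, -8.72234130e+01,  1.16908076e+01, -2.86185801e+01,
       -6.95200693e-01,  4.36866959e-02, -2.73186766e+00]), 'eef_pos': array([0.47740649, 0.32043802, 0.13116193]), 'tcp_rot': array([ 1.08094492e-04,  7.67980704e-01,  6.40472964e-01, -9.20838023e-05]), 'wrist_force': array([0.05964917, 1.20170778, 0.56454665]), 'torque': array([-0.01280404, -0.02444101,  0.01492016]), 'width': 0.07284634959881409}
```

View pics/side1.png

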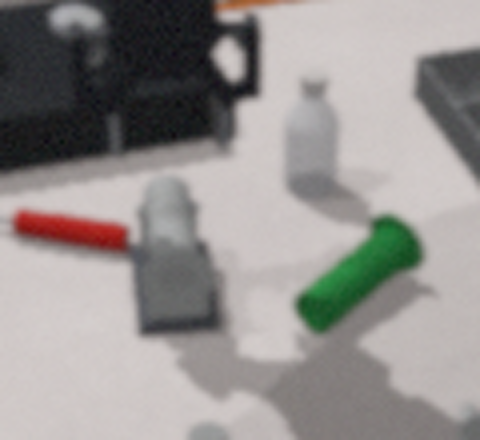

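View pics/top1.png

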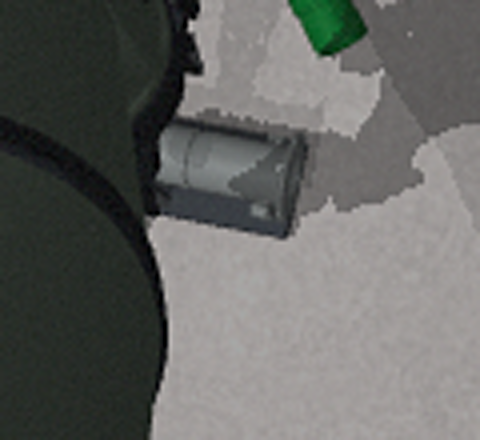

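The fingers straddle the tube evenly (side crop about (115,130) and (225,130), sleeve around 168). Next I descend and close.

```bash
python3 -m handwheel '[[[0,0,0],[0,0,-0.03],0.85],[[0,0,0],[0,0,-0.06],0.85],[[0,0,0],[0,0,-0.08],0.85],[[0,0,0],[0,0,-0.09],0.85],[[0,0,0],[0,0,-0.09],0.85]]' 60
python3 -m handwheel '[[[0,0,0],[0,0,0],0.3],[[0,0,0],[0,0,0],0.2],[[0,0,0],[0,0,0],0.2],[[0,0,0],[0,0,0],0.2],[[0,0,0],[0,0,0],0.1],[[0,0,0],[0,0,0],0.1],[[0,0,0],[0,0,0],0.1]]' 80
```

```text
time: 2.8
eef_pos: [0.4769, 0.3202, 0.0405]
tcp_rot: [-0.0, 0.767, 0.642, -0.001]
wrist_force: [0.2, -0.2, 0.3]
width: 0.0723
time: 3.5
eef_pos: [0.477, 0.321, 0.0426]
tcp_rot: [-0.001, 0.767, 0.642, 0.0]
wrist_force: [-7.6, -1.8, 13.6]
width: 0.0362
```

```bash
python3 -m handwheel '[[[0,0,0],[0,0,0.01],0.1],[[0,0,0],[0,0,0.03],0.1],[[0,0,0],[0,0,0.06],0.1],[[0,0,0],[0,0,0.10],0.1],[[0,0,0],[0,0,0.15],0.1],[[0,0,0],[0,0,0.18],0.1],[[0,0,0],[0,0,0.18],0.1],[[0,0,0],[0,0,0.18],0.1]]' 80
python3 - <<'E'
from h import *
for n in("side","top"):
    c=camera(n); x=(190,70) if n=="side" else (130,130); i=c["frame"][x[1]:x[1]+140,x[0]:x[0]+150]; cv2.imwrite(f"pics/{n}2.png",cv2.resize(i,None,fx=4,fy=4,interpolation=cv2.INTER_CUBIC))
print(observe())
E
```

```text
time: 4.3
eef_pos: [0.4772, 0.3205, 0.2218]
tcp_rot: [-0.0, 0.767, 0.641, 0.0]
wrist_force: [-0.4, 0.1, -4.8]
width: 0.0362
{'time': 4.4, 'qpos': array([-0.94639616,  0.47661112,  0.35353977,  1.76208855, -0.19792284,
        0.93971027, -0.68978767]), 'qvel': array([ 0.00169908,  0.01284339, -0.00177516, -0.00079988, -0.00051506,
        0.00012307, -0.00031663]), 'tau': array([-5.43355930e-02, -8.58723307e+01,  9.86820728e+00, -3.65129614e+01,
        6.07954874e-02,  4.94425802e-02, -3.24966386e-03]), 'eef_pos': array([0.47670715, 0.32008322, 0.22023472]), 'tcp_rot': array([-2.24739688e-05,  7.67264637e-01,  6.41329972e-01, -9.18275755e-04]), 'wrist_force': array([ 0.05296396,  0.5457837 , -4.8617675 ]), 'torque': array([ 0.03607222, -0.01187105,  0.00890213]), 'width': 0.03585377015452644}
```

View pics/side2.png

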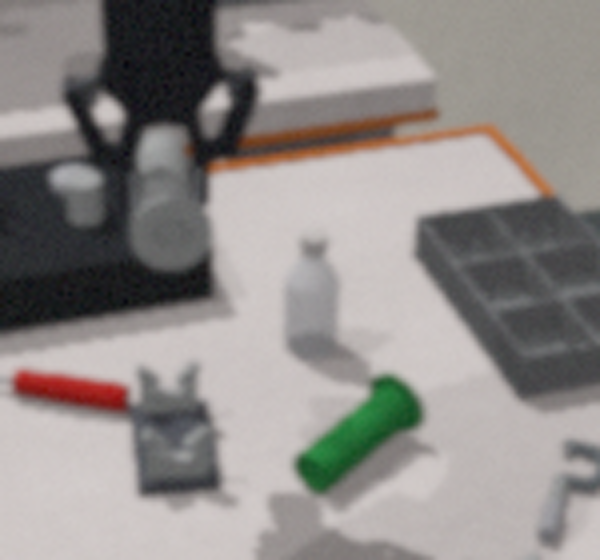

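```bash
python3 -m handwheel '[[[0,0,1],[0.02,-0.03,0.02],0.1],[[0,0,2],[0.04,-0.07,0.02],0.1],[[0,0,3],[0.06,-0.11,0.02],0.1],[[0,0,4],[0.07,-0.15,0.02],0.1],[[0,0,5],[0.08,-0.19,0.02],0.1],[[0,0,5.3],[0.09,-0.23,0.02],0.1],[[0,0,5.3],[0.1,-0.27,0.02],0.1],[[0,0,5.3],[0.11,-0.31,0.02],0.1],[[0,0,5.3],[0.12,-0.34,0.02],0.1],[[0,0,5.3],[0.12,-0.355,0.02],0.1]]' 80
python3 -m handwheel '[[[0,0,0],[0,0,-0.02],0.1],[[0,0,0],[0,0,-0.04],0.1],[[0,0,0],[0,0,-0.05],0.1],[[0,0,0],[0,0,-0.05],0.1],[[0,0,0],[0,0,-0.05],0.1]]' 80
python3 - <<'E'
from h import *
for n in("side","top"):
    c=camera(n); np.save(f"/tmp/{n}3.npy",c,allow_pickle=True)
    x=(240,150) if n=="side" else (280,80); i=c["frame"][x[1]:x[1]+150,x[0]:x[0]+150]; cv2.imwrite(f"pics/{n}3.png",cv2.resize(i,None,fx=4,fy=4,interpolation=cv2.INTER_CUBIC))
print(observe())
E
```

```text
time: 5.4
eef_pos: [0.5973, -0.038, 0.2398]
tcp_rot: [-0.0, 0.738, 0.675, -0.001]
wrist_force: [-0.0, -0.5, -4.0]
width: 0.0363
time: 5.9
eef_pos: [0.5974, -0.0344, 0.1915]
tcp_rot: [-0.0, 0.737, 0.676, -0.0]
wrist_force: [0.5, -0.4, -3.8]
width: 0.0361
{'time': 6.0, 'qpos': array([-0.29389215,  0.55102122,  0.36786732,  1.7269668 , -0.24138995,
        0.90736317,  0.08778299]), 'qvel': array([ 0.00106759, -0.00469338,  0.00018775,  0.00055442,  0.00069893,
       -0.00303549, -0.00023032]), 'tau': array([-3.79586098e-03, -8.86493397e+01,  1.10834679e+01, -3.43462157e+01,
        4.86257707e-02,  8.90224474e-03, -3.68372290e-03]), 'eef_pos': array([ 0.59774305, -0.03445973,  0.19203374]), 'tcp_rot': array([3.03720365e-04, 7.36809829e-01, 6.76099884e-01, 3.60171560e-04]), 'wrist_force': array([-0.72620396, -0.13505185, -3.61887048]), 'torque': array([ 0.05697433,  0.05380718, -0.00015687]), 'width': 0.03630076898602178}
```

View pics/side3.png

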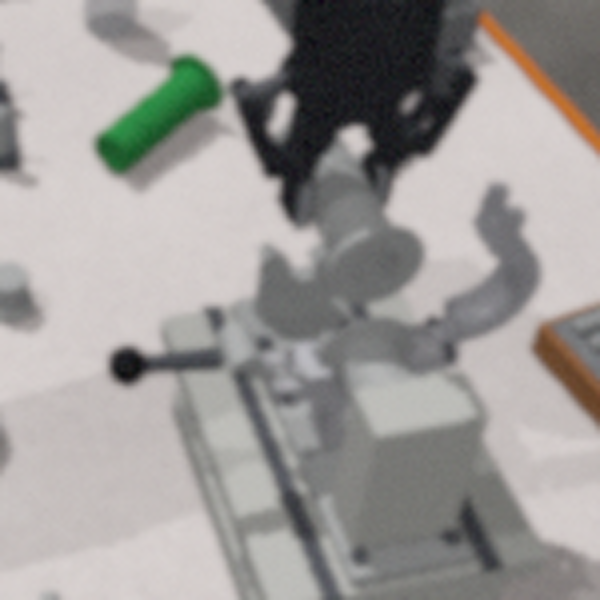

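View pics/top3.png

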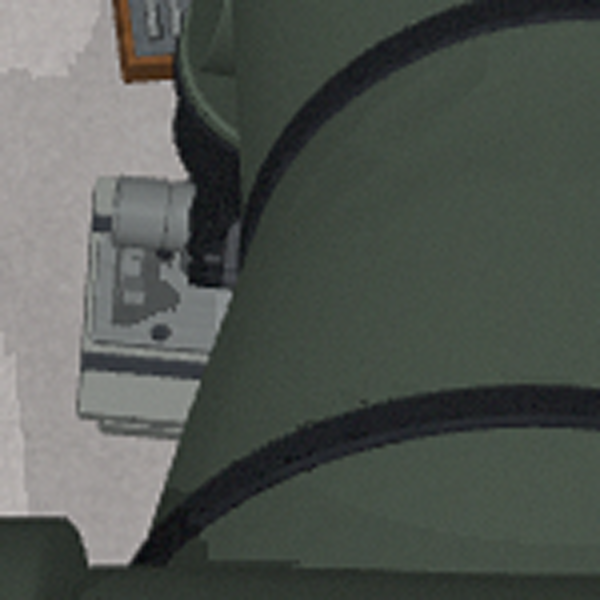

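```bash
cat > m3.py <<'E'
from m2 import *
from scipy.optimize import least_squares
c=np.load("/tmp/side3.npy",allow_pickle=True).item()
f=cloud(c); S=st(f.reshape(-1,3))
# sleeve: region around
T=S[(abs(S[:,0])<32)&(S[:,1]>-15)&(S[:,1]<115)&(S[:,2]>176)&(S[:,2]<245)]
print(len(T))
# face: plane fit of pts with y<8
F=T[(T[:,1]<10)]
for _ in range(5):
    A=np.c_[F[:,0],F[:,2]-211,np.ones(len(F))]; k=np.linalg.lstsq(A,F[:,1],rcond=None)[0]; r=F[:,1]-A@k; F=F[abs(r)<2.5*1.5]
print("face",len(F),"slopes deg yaw,pitch",np.degrees(np.arctan(k[:2])),"y",k[2],"std",r.std(),"ext x",np.percentile(F[:,0],[1,99]),"z",np.percentile(F[:,2],[1,99]))
# tube
U=T[(T[:,1]>10)&(T[:,1]<50)]
def res(p):
    x=p[0]+p[1]*(U[:,1]-30); z=p[2]+p[3]*(U[:,1]-30); return np.hypot(U[:,0]-x,U[:,2]-z)-19
r=least_squares(res,[0,0,211,0],loss='soft_l1',f_scale=2); print("tube",len(U),r.x[0],np.degrees(r.x[1]),r.x[2],np.degrees(r.x[3]))
# steady face, normal -y
D=S[(abs(S[:,0])<26)&(S[:,1]>75)&(S[:,1]<105)&(S[:,2]>100)&(S[:,2]<140)]; print("steady y hist",np.histogram(D[:,1],bins=np.arange(75,106,2)))
R=S[(S[:,0]>55)&(S[:,0]<110)&(S[:,1]>-30)&(S[:,1]<30)&(S[:,2]>165)&(S[:,2]<235)]; print("ring y hist",np.histogram(R[:,1],bins=np.arange(-30,31,2)))
H=S[(abs(S[:,0])<28)&(S[:,1]<-30)&(S[:,2]>181)]; print("head y",np.percentile(H[:,1],[1,99]))
B=S[(abs(S[:,0])<28)&(S[:,1]<-70)&(S[:,2]>110)&(S[:,2]<180)]; print("head back",np.median(B[:,1]))
G=S[(S[:,1]>-20)&(S[:,1]<0)&(S[:,2]>150)&(S[:,2]<176)&(abs(S[:,0])<40)]; print("stub flange back hist",np.histogram(G[:,1],bins=np.arange(-20,2,2)))
E
python3 m3.py
```

```text
960
face 317 slopes deg yaw,pitch [-0.10710577 -0.02930804] y 2.232357234785698 std 1.1491368387336638 ext x [-25.70995287  28.17675853] z [184.56045172 238.51356406]
tube 279 1.1198511766635229 5.700435993271679 211.5485924208609 -0.6845182034725911
steady y hist (array([ 0,  0,  0,  6, 83, 45, 19, 13, 11, 13,  7,  0,  0,  0,  0]), array([ 75,  77,  79,  81,  83,  85,  87,  89,  91,  93,  95,  97,  99,
       101, 103, 105]))
ring y hist (array([ 0,  0,  0,  0,  0,  1, 63, 81, 39, 26, 15,  4,  6, 17, 21, 32, 12,
       15,  7,  2,  0,  0,  0,  0,  0,  0,  0,  0,  0,  0]), array([-30, -28, -26, -24, -22, -20, -18, -16, -14, -12, -10,  -8,  -6,
        -4,  -2,   0,   2,   4,   6,   8,  10,  12,  14,  16,  18,  20,
        22,  24,  26,  28,  30]))
head y [-86.11342078 -55.21348886]
head back -85.46269866052451
stub flange back hist (array([14, 17, 23, 19, 19, 63, 50, 20,  6,  3]), array([-20, -18, -16, -14, -12, -10,  -8,  -6,  -4,  -2,   0]))
```

Run:
```python
from m2 import *
c=np.load("/tmp/top3.npy",allow_pickle=True).item()
S=st(cloud(c).reshape(-1,3))
T=S[(abs(S[:,0])<25)&(S[:,1]>70)&(S[:,1]<130)&(S[:,2]>195)&(S[:,2]<240)]
print(len(T),np.percentile(T[:,1],[50,90,95,98,100]),np.percentile(T[:,0],[1,50,99]),np.percentile(T[:,2],[50,95]))
print(np.histogram(T[:,1],bins=np.arange(96,126,1)))
D=S[(abs(S[:,2]-76)<4)&(S[:,1]>50)&(abs(S[:,0])<85)]; print("table end",np.percentile(D[:,1],[95,99,100]))
from scipy.optimize import least_squares
U=T[T[:,1]<108]
def res(p):
    x=p[0]+p[1]*(U[:,1]-95); return np.hypot(U[:,0]-x,U[:,2]-p[2])-19
r=least_squares(res,[0,0,211],loss='soft_l1',f_scale=2); print("tube",r.x[0],np.degrees(r.x[1]),r.x[2])
# stage steady pattern check in first image again
S0=st(cloud(C["top"]).reshape(-1,3))
s=S0[(S0[:,2]>100)&(abs(S0[:,0])<30)&(S0[:,1]>60)];print(np.histogram(s[:,1],bins=np.arange(80,104,1)))
# lower ring y extents in top image at hinge/bolt lug sides
for a,b in((-48,-30),(30,60)):
    s=S0[(S0[:,0]>a)&(S0[:,0]<b)&(abs(S0[:,1])<40)&(S0[:,2]>130)&(S0[:,2]<165)];print(len(s),np.histogram(s[:,1],bins=np.arange(-20,20,2))[0])
```

```text
358 [ 94.10617483 110.61405683 112.14867911 112.60165929 112.98776059] [-23.12850152  -5.22805411  18.01982783] [226.43661157 231.38738531]
(array([ 7, 10,  6, 11,  6, 14,  4, 12,  4, 11,  7, 11,  7,  8, 12, 12, 22,
        0,  0,  0,  0,  0,  0,  0,  0,  0,  0,  0,  0]), array([ 96,  97,  98,  99, 100, 101, 102, 103, 104, 105, 106, 107, 108,
       109, 110, 111, 112, 113, 114, 115, 116, 117, 118, 119, 120, 121,
       122, 123, 124, 125]))
table end [518.63707479 540.49732167 546.74034515]
tube 1.647020664029699 2.5179292251811387 211.310301044848
(array([ 0,  0,  0,  0,  0,  4, 10, 13, 11, 10,  7, 14, 10, 10, 12,  7, 14,
       34,  0,  0,  0,  0,  0]), array([ 80,  81,  82,  83,  84,  85,  86,  87,  88,  89,  90,  91,  92,
        93,  94,  95,  96,  97,  98,  99, 100, 101, 102, 103]))
105 [ 0  0  7  7  6 10  6  8  7  8  7  3  6  9 11  9  1  0  0]
132 [ 0  1  8  9  7  7  8 10  6 11  8 10 12  9 11 12  3  0  0]
```

Both cameras agree that the sleeve face stands about 5.3 mm off the stub face. I'll shift it −3.7 mm in y and lower it slowly.

```bash
python3 -m handwheel '[[[0,0,0],[0,-0.0037,-0.01],0.1],[[0,0,0],[0,-0.0037,-0.02],0.1],[[0,0,0],[0,-0.0037,-0.03],0.1],[[0,0,0],[0,-0.0037,-0.035],0.1],[[0,0,0],[0,-0.0037,-0.035],0.1]]' 80
python3 -m handwheel '[[[0,0,0],[0,0,-0.004],0.1],[[0,0,0],[0,0,-0.008],0.1],[[0,0,0],[0,0,-0.012],0.1],[[0,0,0],[0,0,-0.016],0.1],[[0,0,0],[0,0,-0.016],0.1]]' 80
python3 - <<'E'
from h import *
for n in("side",):
    c=camera(n); np.save(f"/tmp/{n}4.npy",c,allow_pickle=True)
    x=(260,170) if n=="side" else (280,80); i=c["frame"][x[1]:x[1]+110,x[0]:x[0]+110]; cv2.imwrite(f"pics/{n}4.png",cv2.resize(i,None,fx=5,fy=5,interpolation=cv2.INTER_CUBIC))
E
```

```text
time: 6.5
eef_pos: [0.5969, -0.0382, 0.1552]
tcp_rot: [-0.0, 0.737, 0.676, -0.001]
wrist_force: [-0.3, 0.6, -4.6]
width: 0.0361
time: 7.0
eef_pos: [0.5971, -0.0382, 0.1397]
tcp_rot: [-0.0, 0.737, 0.676, -0.0]
wrist_force: [-0.4, -0.3, -5.2]
width: 0.0358
```

View pics/side4.png

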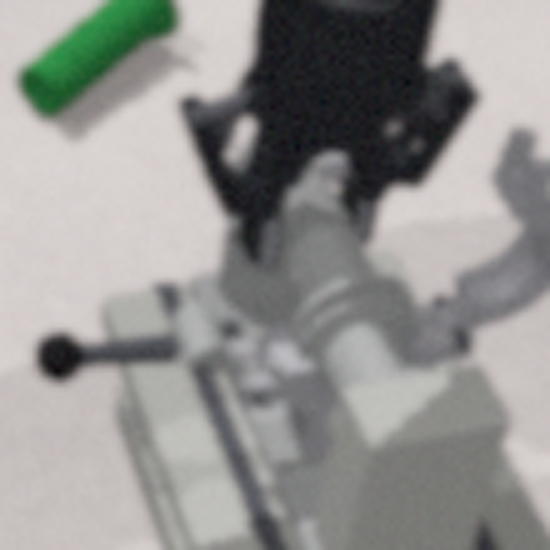

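```bash
python3 -m handwheel '[[[0,0,0],[0,0,-0.003],0.1],[[0,0,0],[0,0,-0.006],0.1],[[0,0,0],[0,0,-0.008],0.1],[[0,0,0],[0,0,-0.008],0.1]]' 80
python3 -m handwheel '[[[0,0,0],[0,0,-0.001],0.1],[[0,0,0],[0,0,-0.002],0.1],[[0,0,0],[0,0,-0.002],0.1]]' 80
```

```text
time: 7.45
eef_pos: [0.5972, -0.0383, 0.132]
tcp_rot: [-0.0, 0.737, 0.676, -0.0]
wrist_force: [-0.2, 0.8, -4.3]
width: 0.0359
time: 7.75
eef_pos: [0.5975, -0.0383, 0.1311]
tcp_rot: [0.0, 0.737, 0.676, 0.0]
wrist_force: [-5.8, -0.2, 10.9]
width: 0.0361
```

```bash
python3 -m handwheel '[[[0,0,0],[0,-0.0005,0.0007],0.1],[[0,0,0],[0,-0.001,0.0007],0.1],[[0,0,0],[-0.0001,-0.0015,0.0007],0.1],[[0,0,0],[-0.0001,-0.0015,0.0007],0.1]]' 80
python3 -m handwheel '[[[0,0,0],[0,-0.0005,0],0.1],[[0,0,0],[0,-0.001,0],0.1],[[0,0,0],[0,-0.001,0],0.1]]' 80
```

```text
time: 8.15
eef_pos: [0.5972, -0.0392, 0.1311]
tcp_rot: [-0.0, 0.737, 0.676, 0.0]
wrist_force: [-3.7, 4.4, 1.9]
width: 0.0357
time: 8.45
eef_pos: [0.5971, -0.0398, 0.131]
tcp_rot: [-0.001, 0.737, 0.676, 0.0]
wrist_force: [-4.7, 6.3, 0.8]
width: 0.0361
```

```bash
python3 -m handwheel '[[[0,0,0],[0,-0.0005,0],0.1],[[0,0,0],[0,-0.001,0],0.1],[[0,0,0],[0,-0.001,0],0.1]]' 80
python3 -m handwheel '[[[0,0,0],[0,-0.0005,0],0.1],[[0,0,0],[0,-0.001,0],0.1],[[0,0,0],[0,-0.001,0],0.1]]' 80
```

```text
time: 8.75
eef_pos: [0.597, -0.0398, 0.131]
tcp_rot: [-0.001, 0.736, 0.677, 0.0]
wrist_force: [-5.2, 11.0, 3.2]
width: 0.0359
time: 9.05
eef_pos: [0.597, -0.0399, 0.1309]
tcp_rot: [-0.002, 0.736, 0.677, 0.001]
wrist_force: [-5.8, 16.0, 3.8]
width: 0.036
```

The travel to contact (1.5 mm) matches the prediction, so the faces meet. I'll release and check.

```bash
python3 -m handwheel '[[[0,0,0],[0,0,0],0.6],[[0,0,0],[0,0,0],0.65],[[0,0,0],[0,0,0],0.65],[[0,0,0],[0,0,0],0.65]]' 60
python3 -m handwheel '[[[0,0,0],[0,0.002,0.02],0.65],[[0,0,0],[0,0.002,0.05],0.65],[[0,0,0],[0,0.01,0.09],0.65],[[0,0,0],[0,0.03,0.13],0.65],[[0,0,0],[0,0.07,0.15],0.65],[[0,0,0],[0,0.11,0.15],0.4],[[0,0,0],[0,0.14,0.15],0.4],[[0,0,0],[0,0.18,0.15],0.4],[[0,0,0],[0,0.2,0.15],0.4],[[0,0,0],[0,0.2,0.15],0.4]]' 60
cat > look.py <<'E'
import sys
from h import *
k=sys.argv[1]
o=[]
for n,(a,b,w,h) in {"side":(240,170,130,120),"top":(295,85,110,120)}.items():
    c=camera(n); np.save(f"/tmp/{n}{k}.npy",c,allow_pickle=True)
    o.append(cv2.resize(c["frame"][b:b+h,a:a+w],None,fx=400/w,fy=480/h if False else 400/w,interpolation=cv2.INTER_CUBIC))
H=max(i.shape[0] for i in o); o=[cv2.copyMakeBorder(i,0,H-i.shape[0],0,0,cv2.BORDER_CONSTANT) for i in o]
cv2.imwrite(f"pics/L{k}.png",np.hstack(o))
print({k:np.round(v,4) for k,v in observe().items() if k in("time","eef_pos","tcp_rot","wrist_force","width","qpos")})
E
python3 look.py 5
```

```text
time: 9.45
eef_pos: [0.5974, -0.0431, 0.1311]
tcp_rot: [0.0, 0.737, 0.676, 0.0]
wrist_force: [0.2, -0.7, -0.8]
width: 0.0554
time: 10.45
eef_pos: [0.5969, 0.1607, 0.2806]
tcp_rot: [-0.0, 0.735, 0.678, 0.0]
wrist_force: [0.5, 0.2, 0.5]
width: 0.0342
{'time': np.float64(10.55), 'qpos': array([-0.6057,  0.488 ,  0.3759,  1.5772, -0.1925,  1.1133, -0.2703]), 'eef_pos': array([0.5973, 0.1569, 0.2809]), 'tcp_rot': array([ 2.000e-04,  7.368e-01,  6.761e-01, -2.000e-04]), 'wrist_force': array([-0.117 , -1.0551,  0.1199]), 'width': np.float64(0.0344)}
```

View pics/L5.png

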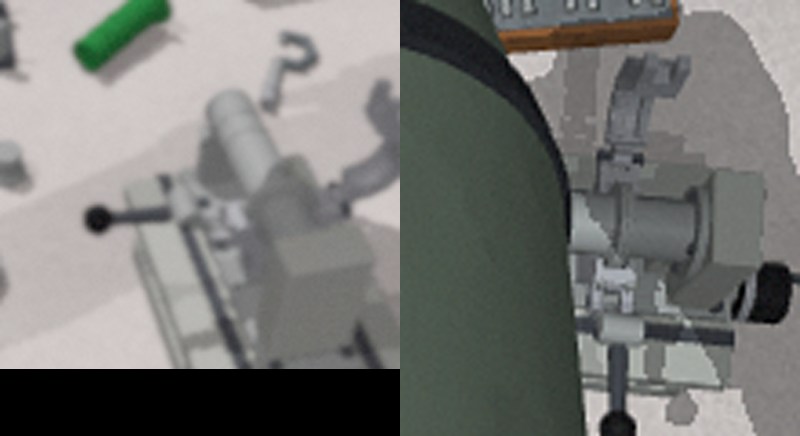

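```bash
sed -i 's/^O=.*;a=/O=np.array([.5916,-.0988]);a=/' m2.py
python3 - <<'E'
from m2 import *
for n in("side","top"):
    c=np.load(f"/tmp/{n}5.npy",allow_pickle=True).item() if n=="top" else np.load(f"/tmp/{n}0.npy",allow_pickle=True).item()
    S=st(cloud(c).reshape(-1,3)); L=S[(S[:,0]>30)&(S[:,0]<130)&(abs(S[:,1])<18)&(S[:,2]>165)&(S[:,2]<275)]
    r=np.hypot(L[:,0]-47,L[:,2]-150); th=np.arctan2(L[:,2]-150,L[:,0]-47)
    print(n,len(L),"r max",np.percentile(r,[95,99,100]))
    for a in range(0,112,8):
        m=(r>=a)&(r<a+8)
        if m.sum(): print(a,m.sum(),"th deg",np.degrees(np.percentile(th[m],[5,50,95])).round(1),"y",np.percentile(L[m,1],[3,97]).round(1))
    print(place_of.__name__)
    m=r>88; print("lug pts mean",L[m].mean(0))
E
```

```text
side 486 r max [103.43511349 105.35465404 105.89362055]
8 1 th deg [73.3 73.3 73.3] y [-6.1 -6.1]
16 43 th deg [54.6 69.6 78.4] y [-14.4  11. ]
24 52 th deg [41.9 55.4 68.2] y [-14.    7.9]
32 48 th deg [32.3 50.  55.7] y [-14.1   9.7]
40 39 th deg [36.9 49.5 54.6] y [-13.6   6.7]
48 43 th deg [41.1 51.8 56.8] y [-13.8   8. ]
56 27 th deg [44.4 55.2 61.9] y [-13.9   1.7]
64 29 th deg [50.2 61.8 79.9] y [-13.9  -4.9]
72 41 th deg [60.9 72.5 84.2] y [-14.1   8.5]
80 57 th deg [70.  82.5 83.7] y [-14.9  10.2]
88 42 th deg [76.6 82.  83.2] y [-14.5  10.9]
96 46 th deg [77.3 81.3 83.4] y [-14.2  10.1]
104 18 th deg [78.6 80.1 83.4] y [-15.   11.1]
call
lug pts mean [ 62.49373362  -2.97702265 246.38546824]
top 361 r max [105.10340012 106.64549609 107.29332248]
16 38 th deg [55.3 70.3 76.5] y [-10.3  13. ]
24 50 th deg [43.5 56.  71.1] y [-11.6  12.9]
32 43 th deg [39.3 50.1 57. ] y [-9.9 12.7]
40 32 th deg [43.5 49.5 55.5] y [-8.2 12.9]
48 12 th deg [40.5 52.4 56.6] y [ 5.9 13.1]
56 10 th deg [46.4 54.7 60.6] y [ 8.3 13. ]
64 6 th deg [53.6 60.2 67.8] y [11.5 13.4]
72 24 th deg [62.4 82.9 84.1] y [-10.7  13. ]
80 44 th deg [67.8 82.6 83.7] y [-10.2  13.6]
88 42 th deg [76.2 81.9 83.3] y [-11.   13.5]
96 29 th deg [77.6 82.8 83.8] y [-11.7  13.6]
104 31 th deg [78.4 80.8 83.4] y [-11.7  11.7]
call
lug pts mean [ 62.09476306   0.8436449  246.64954827]
```

Sleeve released and resting against the stub flange. Next is the ring lug, at ring angle ≈1.67 and about (0.655, −0.104, 0.245).

```bash
python3 -m handwheel '[[[0,0,-8],[0.01,-0.03,0.015],0.6],[[0,0,-16],[0.02,-0.06,0.015],0.6],[[0,0,-24],[0.03,-0.09,0.015],0.6],[[0,0,-32],[0.04,-0.12,0.015],0.6],[[0,0,-40],[0.05,-0.15,0.015],0.6],[[0,0,-48],[0.057,-0.18,0.015],0.6],[[0,0,-56],[0.057,-0.21,0.015],0.6],[[0,0,-64],[0.057,-0.24,0.015],0.6],[[0,0,-72],[0.057,-0.261,0.015],0.6],[[0,0,-80],[0.057,-0.261,0.015],0.6]]' 25
python3 -m handwheel '[[[0,0,-8],[0,0,0],0.6],[[0,0,-10],[0,0,0],0.6],[[0,0,-10],[0,0,0],0.6],[[0,0,-10],[0,0,0],0.6]]' 25
python3 look.py 6
```

```text
time: 11.55
eef_pos: [0.6532, -0.1093, 0.2966]
tcp_rot: [0.001, 0.999, 0.038, 0.0]
wrist_force: [-0.9, 0.4, 0.3]
width: 0.0508
time: 11.95
eef_pos: [0.6541, -0.1041, 0.2961]
tcp_rot: [0.0, 0.999, -0.042, 0.0]
wrist_force: [0.3, 0.1, 1.5]
width: 0.0513
{'time': np.float64(12.05), 'qpos': array([-0.3853,  0.6474,  0.7824,  1.4404, -0.4657,  1.2446, -1.21  ]), 'eef_pos': array([ 0.6542, -0.1039,  0.2961]), 'tcp_rot': array([-1.000e-04,  9.991e-01, -4.200e-02,  1.000e-04]), 'wrist_force': array([-0.1552, -0.4884,  0.332 ]), 'width': np.float64(0.0513)}
```

View pics/L6.png

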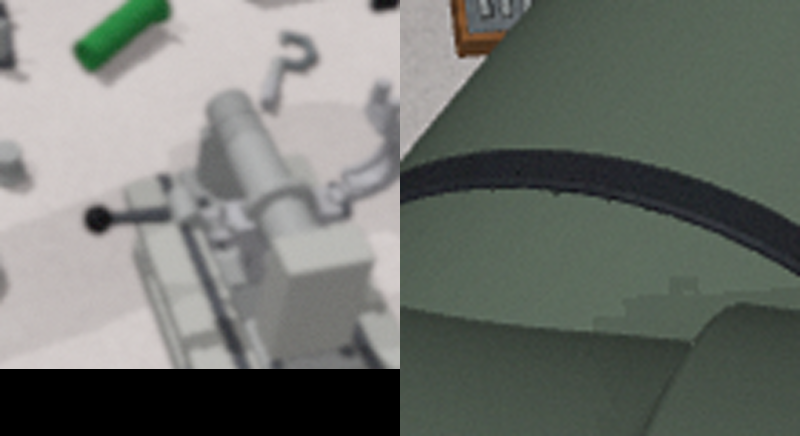

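```bash
python3 -m handwheel '[[[0,0,0],[0,0,-0.02],0.6],[[0,0,0],[0,0,-0.04],0.6],[[0,0,0],[0,0,-0.055],0.6],[[0,0,0],[0,0,-0.064],0.6],[[0,0,0],[0,0,-0.064],0.6]]' 25
python3 - <<'E'
from h import *
c=camera("side"); i=c["frame"][140:260,300:430]; cv2.imwrite("pics/s7.png",cv2.resize(i,None,fx=5,fy=5,interpolation=cv2.INTER_CUBIC))
E
```

```text
time: 12.55
eef_pos: [0.6539, -0.1037, 0.2311]
tcp_rot: [-0.0, 0.999, -0.043, -0.001]
wrist_force: [0.1, -0.2, 1.1]
width: 0.051
```

View pics/s7.png

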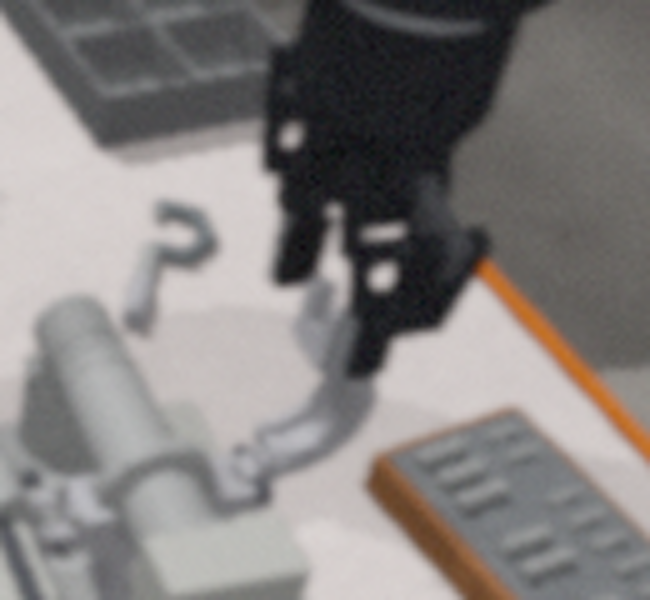

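```bash
python3 -m handwheel '[[[0,0,0],[0,0,0],0.2],[[0,0,0],[0,0,0],0.2],[[0,0,0],[0,0,0],0.2],[[0,0,0],[0,0,0],0.1],[[0,0,0],[0,0,0],0.1]]' 25
python3 - <<'E'
import numpy as np
a=np.radians(-4.87)
L0=np.radians(80.3)
for t in [1.667,1.55,1.4,1.25,1.1,.95,.8,.65,.5,.35,.25,.15,.08,.03]:
    th=np.radians(175.83)-t
    dx=96*(np.cos(th)-np.cos(np.radians(175.83)-1.667)); dz=96*(np.sin(th)-np.sin(np.radians(175.83)-1.667))
    print(t,round(dx*np.cos(a)),round(dx*np.sin(a),1),round(dz,1), round(dx,1))
E
```

```text
time: 13.1
eef_pos: [0.6546, -0.1055, 0.2332]
tcp_rot: [0.001, 0.999, -0.044, 0.001]
wrist_force: [0.8, -7.3, 3.8]
width: 0.0249
1.667 0 -0.0 0.0 0.0
1.55 -11 0.9 1.2 -11.2
1.4 -25 2.2 0.9 -25.5
1.25 -40 3.4 -1.6 -39.7
1.1 -53 4.5 -6.1 -53.4
0.95 -66 5.6 -12.7 -66.2
0.8 -78 6.6 -21.1 -77.8
0.65 -88 7.5 -31.1 -88.1
0.5 -96 8.2 -42.6 -96.8
0.35 -103 8.8 -55.2 -103.7
0.25 -107 9.1 -64.2 -107.2
0.15 -109 9.3 -73.4 -109.8
0.08 -111 9.4 -80.0 -111.0
0.03 -111 9.5 -84.8 -111.6
```

```bash
python3 -m handwheel '[[[0,0,0],[0,-0.001,0],0.1],[[0,0,0],[-0.005,-0.001,0.0005],0.1],[[0,0,0],[-0.011,-0.0005,0.001],0.1],[[0,0,0],[-0.018,0,0.001],0.1],[[0,0,0],[-0.025,0.001,0.001],0.1],[[0,0,0],[-0.033,0.0015,-0.0005],0.1],[[0,0,0],[-0.04,0.002,-0.0016],0.1],[[0,0,0],[-0.04,0.002,-0.0016],0.1]]' 25
python3 - <<'E'
from h import *
c=camera("side"); i=c["frame"][140:260,280:410]; cv2.imwrite("pics/s8.png",cv2.resize(i,None,fx=5,fy=5,interpolation=cv2.INTER_CUBIC))
E
```

```text
time: 13.9
eef_pos: [0.6141, -0.1022, 0.2313]
tcp_rot: [0.0, 0.999, -0.043, 0.001]
wrist_force: [-1.3, -3.8, 8.0]
width: 0.025
```

View pics/s8.png

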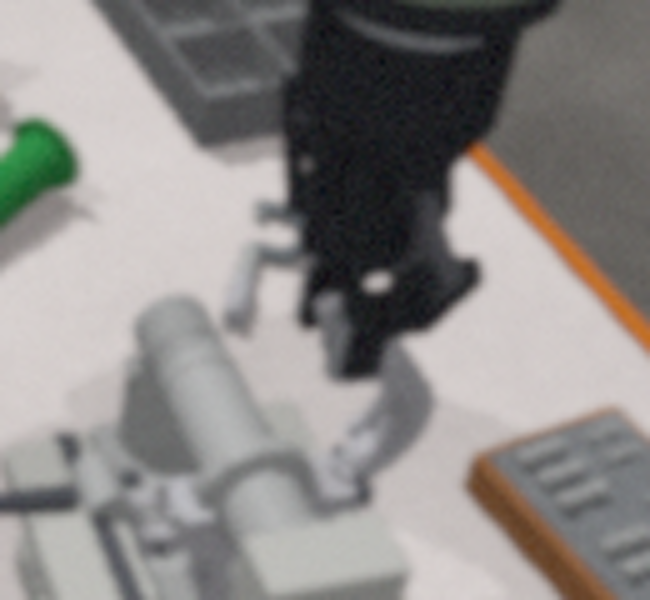

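```bash
python3 -m handwheel '[[[0,0,0],[-0.007,0.0005,-0.002],0.1],[[0,0,0],[-0.0135,0.001,-0.0045],0.1],[[0,0,0],[-0.02,0.0015,-0.0075],0.1],[[0,0,0],[-0.026,0.002,-0.011],0.1],[[0,0,0],[-0.032,0.0025,-0.015],0.1],[[0,0,0],[-0.038,0.003,-0.0195],0.1],[[0,0,0],[-0.043,0.0035,-0.0245],0.1],[[0,0,0],[-0.048,0.004,-0.0295],0.1],[[0,0,0],[-0.0525,0.0045,-0.035],0.1],[[0,0,0],[-0.0565,0.005,-0.041],0.1]]' 25
python3 - <<'E'
from h import *
c=camera("side"); i=c["frame"][140:260,260:390]; cv2.imwrite("pics/s9.png",cv2.resize(i,None,fx=5,fy=5,interpolation=cv2.INTER_CUBIC))
E
```

```text
time: 14.95
eef_pos: [0.5576, -0.0975, 0.1897]
tcp_rot: [0.0, 0.999, -0.043, 0.0]
wrist_force: [-2.5, -5.7, 5.4]
width: 0.0255
```

View pics/s9.png

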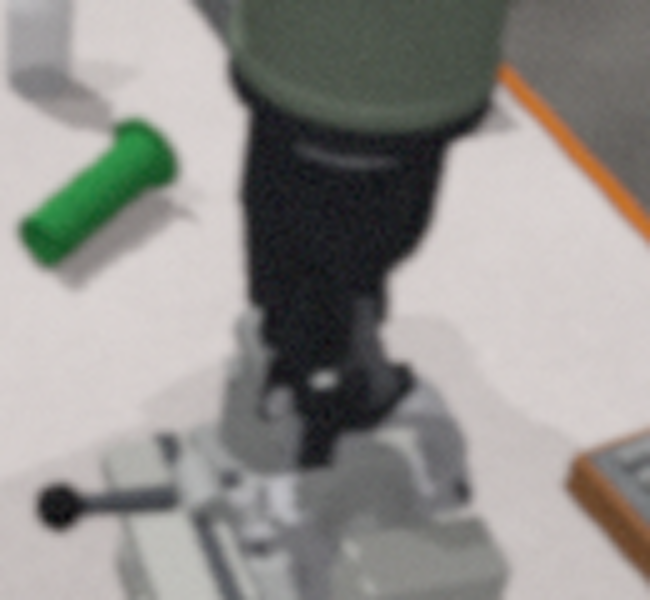

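```bash
python3 -m handwheel '[[[0,0,0],[-0.004,0.0003,-0.006],0.1],[[0,0,0],[-0.007,0.0006,-0.0126],0.1],[[0,0,0],[-0.0104,0.0009,-0.0216],0.1],[[0,0,0],[-0.012,0.001,-0.027],0.1],[[0,0,0],[-0.013,0.0011,-0.031],0.1],[[0,0,0],[-0.0142,0.0012,-0.0374],0.1],[[0,0,0],[-0.0142,0.0012,-0.0374],0.1]]' 25
```

```text
time: 15.7
eef_pos: [0.5431, -0.0962, 0.1515]
tcp_rot: [0.0, 0.999, -0.043, -0.0]
wrist_force: [-2.4, -6.4, -0.3]
width: 0.025
```

```bash
python3 -m handwheel '[[[0,0,0],[-0.0002,0,-0.001],0.1],[[0,0,0],[-0.0004,0,-0.002],0.1],[[0,0,0],[-0.0005,0,-0.003],0.1],[[0,0,0],[-0.0006,0,-0.004],0.1],[[0,0,0],[-0.0006,0,-0.004],0.1]]' 25
python3 -m handwheel '[[[0,0,0],[0,0,-0.001],0.1],[[0,0,0],[0,0,-0.0015],0.1],[[0,0,0],[0,0,-0.0015],0.1]]' 25
python3 - <<'E'
from h import *
c=camera("side"); i=c["frame"][160:280,260:390]; cv2.imwrite("pics/s10.png",cv2.resize(i,None,fx=5,fy=5,interpolation=cv2.INTER_CUBIC))
E
```

```text
time: 16.2
eef_pos: [0.5427, -0.0963, 0.1484]
tcp_rot: [0.0, 0.999, -0.043, -0.0]
wrist_force: [-5.4, -3.8, 12.0]
width: 0.0252
time: 16.5
eef_pos: [0.5427, -0.0962, 0.1472]
tcp_rot: [-0.0, 0.999, -0.043, -0.0]
wrist_force: [-8.4, -1.9, 19.2]
width: 0.025
```

View pics/s10.png

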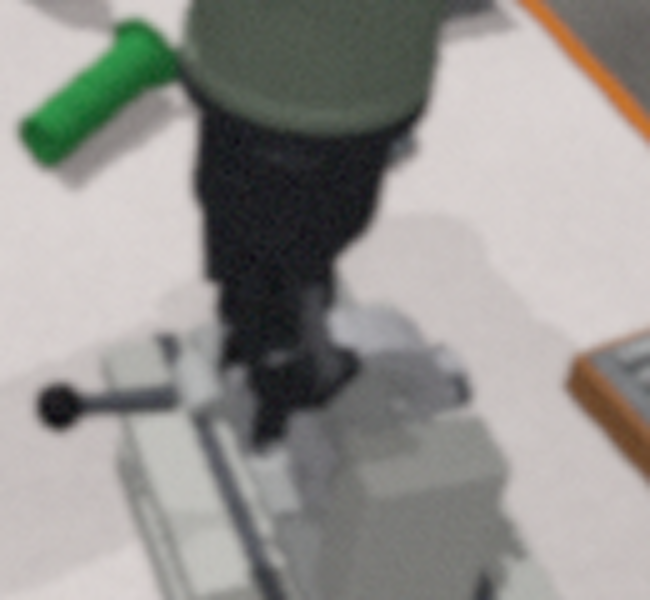

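```bash
python3 -m handwheel '[[[0,0,0],[0,0,0.001],0.5],[[0,0,0],[0,0,0.001],0.5],[[0,0,0],[0,0,0.001],0.5],[[0,0,0],[0,0,0.03],0.5],[[0,0,0],[0,0,0.07],0.5],[[0,0,0],[-0.03,0.03,0.11],0.5],[[0,0,0],[-0.05,0.07,0.14],0.4],[[0,0,0],[-0.07,0.11,0.16],0.3],[[0,0,0],[-0.08,0.15,0.16],0.2],[[0,0,0],[-0.1,0.18,0.16],0.1]]' 25
python3 -m handwheel '[[[0,0,8],[0,0.03,0],0],[[0,0,16],[0,0.06,0],0],[[0,0,24],[0,0.06,0],0],[[0,0,24],[0,0.06,0],0]]' 60
python3 look.py 11
```

```text
time: 17.55
eef_pos: [0.4427, 0.0868, 0.3072]
tcp_rot: [-0.001, 0.999, -0.042, 0.001]
wrist_force: [0.6, -0.4, -0.0]
width: 0.0082
time: 17.95
eef_pos: [0.4428, 0.145, 0.3064]
tcp_rot: [-0.0, 0.986, 0.168, -0.0]
wrist_force: [-0.4, -0.1, -0.4]
width: -0.0004
{'time': np.float64(18.05), 'qpos': array([-1.1261,  0.2398,  0.8333,  1.9315, -0.2035,  1.0562, -1.4492]), 'eef_pos': array([0.443 , 0.1439, 0.3065]), 'tcp_rot': array([-0.000e+00,  9.866e-01,  1.631e-01, -1.000e-04]), 'wrist_force': array([ 0.5857, -0.5495, -0.4121]), 'width': np.float64(0.0003)}
```

View pics/L11.png

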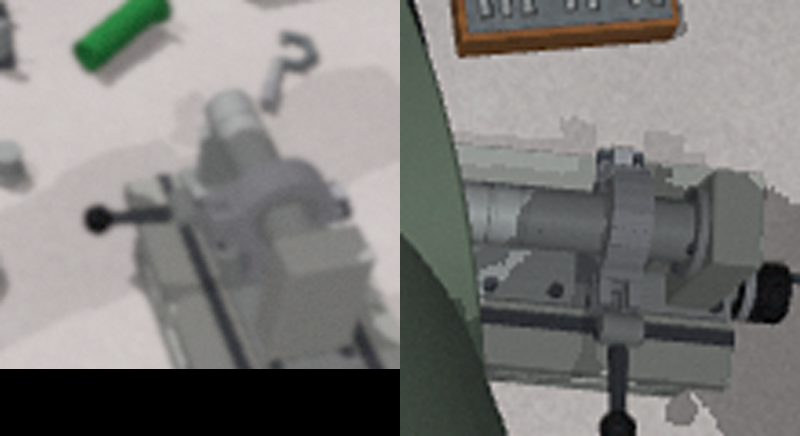

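Run:
```python
from m2 import *
from scipy.optimize import least_squares
for n in("side","top"):
    S=st(cloud(np.load(f"/tmp/{n}11.npy",allow_pickle=True).item()).reshape(-1,3))
    m=S[(abs(S[:,1])<15)&(S[:,0]<-36)&(S[:,0]>-64)&(S[:,2]>145)]
    for a in range(-64,-34,4):
        k=m[(m[:,0]>=a)&(m[:,0]<a+4)]; 
        if len(k): print(n,a,len(k),np.percentile(k[:,2],[10,50,90]).round(1))
    k=S[(abs(S[:,1])<12)&(S[:,0]>-30)&(S[:,0]<30)&(S[:,2]>170)]
    r=least_squares(lambda p:np.hypot(k[:,0]-p[0],k[:,2]-p[1])-38,[0,150],loss='soft_l1'); print("ring circ",len(k),r.x, "expected dz at .03: +1.4")
    b=S[(S[:,0]<-118)&(S[:,0]>-155)&(abs(S[:,1])<16)&(S[:,2]>140)]; print("ball",b.mean(0),b.max(0),b.min(0))
    s=least_squares(lambda p:np.linalg.norm(b-p,axis=1)-11,[-136,0,170],loss='soft_l1'); print(s.x)
    # cam
    q=S[(S[:,0]<-62)&(S[:,0]>-90)&(abs(S[:,1])<16)&(S[:,2]>140)]; print("cam",len(q),np.percentile(q,[2,50,98],axis=0).round(1))
```

```text
side -64 1 [170.2 170.2 170.2]
side -60 10 [149.6 157.3 162.3]
side -56 31 [146.2 160.8 165.4]
side -52 23 [147.3 161.9 165.3]
side -48 23 [146.  162.3 165.4]
side -44 32 [148.9 160.7 165.6]
side -40 30 [150.4 166.  167.7]
ring circ 228 [  0.75967078 151.63545946] expected dz at .03: +1.4
ball [-134.74900546   -5.19921286  176.7540743 ] [-118.4419019     5.89461214  183.18727682] [-146.58903411  -12.52429998  166.81785587]
[-134.79360485   -1.15986163  171.70715884]
cam 137 [[-89.3 -15.2 161.9]
 [-76.6  -6.2 173.3]
 [-64.7  10.2 178.2]]
top -64 2 [170.5 171.2 171.8]
top -60 9 [149.9 156.8 163.8]
top -56 24 [146.3 162.6 165.8]
top -52 16 [145.6 161.9 164.8]
top -48 20 [145.8 163.4 166.6]
top -44 17 [146.2 162.3 166.2]
top -40 35 [149.1 165.6 167.7]
ring circ 275 [  0.60199079 151.94125757] expected dz at .03: +1.4
ball [-134.91142689    1.47918453  178.04812089] [-118.44407553    9.76394255  184.59843905] [-146.75837502   -9.93931166  168.10003132]
[-135.22189543   -0.28695333  172.09947754]
cam 130 [[-88.2 -11.6 165.5]
 [-76.5   1.9 174.7]
 [-65.   14.1 180.5]]
```

The ring sits at its pins (lug top 165 mm, so about 0.03). Next I pinch the ball lightly and carry the bolt upright with the lever kept open.

```bash
python3 -m handwheel '[[[0,0,-8],[0.004,-0.04,0],0.5],[[0,0,-16],[0.008,-0.08,0],0.5],[[0,0,-23.7],[0.014,-0.12,-0.02],0.5],[[0,0,-23.7],[0.014,-0.16,-0.04],0.5],[[0,0,-23.7],[0.014,-0.2,-0.06],0.5],[[0,0,-23.7],[0.014,-0.233,-0.08],0.5],[[0,0,-23.7],[0.014,-0.233,-0.08],0.5],[[0,0,-23.7],[0.014,-0.233,-0.08],0.5]]' 25
python3 - <<'E'
from h import *
c=camera("side"); i=c["frame"][160:280,230:360]; cv2.imwrite("pics/s12.png",cv2.resize(i,None,fx=5,fy=5,interpolation=cv2.INTER_CUBIC))
print(observe()["eef_pos"],observe()["tcp_rot"])
E
```

```text
time: 18.85
eef_pos: [0.4565, -0.09, 0.2263]
tcp_rot: [0.0, 0.999, -0.044, -0.0]
wrist_force: [0.3, 0.4, -0.2]
width: 0.0424
[ 0.456918   -0.08889777  0.22663583] [ 4.79768213e-05  9.99107121e-01 -4.22487588e-02 -1.33996014e-05]
```

View pics/s12.png

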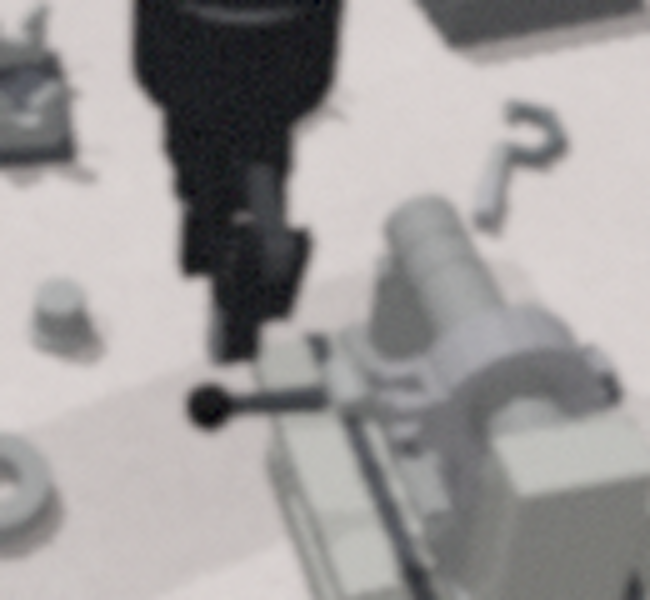

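```bash
python3 -m handwheel '[[[0,0,0],[0,0,-0.02],0.5],[[0,0,0],[0,0,-0.04],0.5],[[0,0,0],[0,0,-0.055],0.5],[[0,0,0],[0,0,-0.066],0.5],[[0,0,0],[0,0,-0.066],0.5],[[0,0,0],[0,0,-0.066],0.1],[[0,0,0],[0,0,-0.066],0.1],[[0,0,0],[0,0,-0.066],0.1],[[0,0,0],[0,0,-0.066],0.1]]' 30
python3 - <<'E'
import numpy as np
a=np.radians(-4.87)
def b(be,la): return np.array([-48-39*np.sin(be)-60*np.sin(be-la),-12+39*np.cos(be)+60*np.cos(be-la)])
p0=b(.82,-.63)
for be,la in [(.7,-.63),(.6,-.63),(.5,-.63),(.4,-.63),(.3,-.63),(.2,-.63),(.1,-.63),(0,-.63),(0,-.55),(0,-.45),(0,-.35)]:
    d=b(be,la)-p0; print(be,la,b(be,la).round(1),(d[0]*np.array([np.cos(a),np.sin(a)])).round(1),d[1].round(1))
E
```

```text
time: 19.8
eef_pos: [0.4571, -0.0886, 0.1608]
tcp_rot: [-0.0, 0.999, -0.04, 0.0]
wrist_force: [-1.2, -3.3, -0.4]
width: 0.0196
0.7 -0.63 [-131.4   32.1] [ 4.7 -0.4] 10.3
0.6 -0.63 [-126.6   40.2] [ 9.5 -0.8] 18.4
0.5 -0.63 [-121.    47.8] [15.1 -1.3] 26.0
0.4 -0.63 [-114.6   54.8] [21.4 -1.8] 33.0
0.3 -0.63 [-107.6   61.1] [28.4 -2.4] 39.3
0.2 -0.63 [-100.    66.7] [35.9 -3.1] 44.9
0.1 -0.63 [-91.9  71.5] [44.  -3.7] 49.7
0 -0.63 [-83.3  75.5] [52.5 -4.5] 53.6
0 -0.55 [-79.4  78.2] [56.5 -4.8] 56.3
0 -0.45 [-74.1  81. ] [61.8 -5.3] 59.2
0 -0.35 [-68.6  83.4] [67.3 -5.7] 61.5
```

```bash
python3 -m handwheel '[[[0,0,0],[0.002,0,0.005],0.1],[[0,0,0],[0.0047,-0.0004,0.0103],0.1],[[0,0,0],[0.0095,-0.0008,0.0184],0.1],[[0,0,0],[0.015,-0.0013,0.026],0.1],[[0,0,0],[0.021,-0.0018,0.033],0.1],[[0,0,0],[0.028,-0.0024,0.039],0.1],[[0,0,0],[0.0355,-0.003,0.045],0.1],[[0,0,0],[0.0355,-0.003,0.045],0.1]]' 30
python3 - <<'E'
from h import *
c=camera("side"); i=c["frame"][160:280,230:360]; cv2.imwrite("pics/s13.png",cv2.resize(i,None,fx=5,fy=5,interpolation=cv2.INTER_CUBIC))
print(observe()["eef_pos"],observe()["tcp_rot"])
E
```

```text
time: 20.6
eef_pos: [0.4936, -0.0917, 0.2061]
tcp_rot: [0.0, 0.999, -0.04, 0.0]
wrist_force: [-1.8, -1.6, 0.5]
width: 0.0197
[ 0.49289054 -0.09158735  0.20566897] [ 2.48002844e-05  9.99187540e-01 -4.03018716e-02  1.32302426e-04]
```

View pics/s13.png

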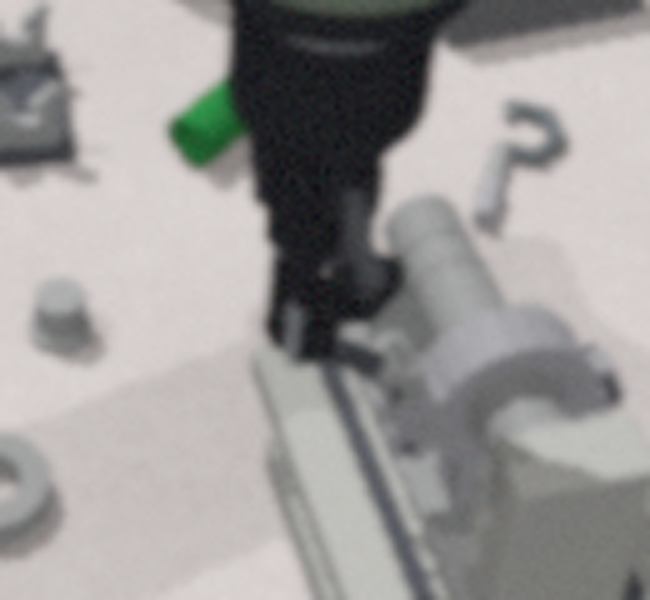

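```bash
python3 -m handwheel '[[[0,0,0],[0.004,-0.0003,0.0025],0.1],[[0,0,0],[0.008,-0.0007,0.0047],0.1],[[0,0,0],[0.012,-0.001,0.0068],0.1],[[0,0,0],[0.016,-0.0014,0.0085],0.1],[[0,0,0],[0.016,-0.0014,0.0085],0.1]]' 30
python3 - <<'E'
from h import *
c=camera("side"); i=c["frame"][160:280,230:360]; cv2.imwrite("pics/s14.png",cv2.resize(i,None,fx=5,fy=5,interpolation=cv2.INTER_CUBIC))
E
```

```text
time: 21.15
eef_pos: [0.5091, -0.0931, 0.2141]
tcp_rot: [0.0, 0.999, -0.04, 0.0]
wrist_force: [1.7, -2.8, -3.5]
width: 0.0195
```

View pics/s14.png

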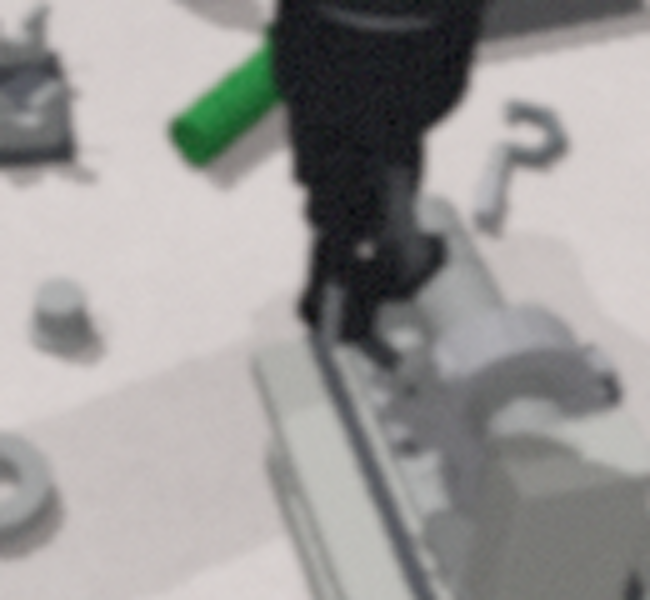

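```bash
python3 -m handwheel '[[[0,0,0],[0.001,0,0],0.1],[[0,0,0],[0.002,0,0],0.1],[[0,0,0],[0.003,0,0.001],0.1],[[0,0,0],[0.004,0,0.002],0.1],[[0,0,0],[0.004,0,0.002],0.1]]' 30
```

```text
time: 21.7
eef_pos: [0.5127, -0.093, 0.216]
tcp_rot: [0.0, 0.999, -0.04, 0.0]
wrist_force: [0.8, -4.0, -3.9]
width: 0.0194
```

```bash
python3 -m handwheel '[[[0,0,0],[0.003,0,0.002],0.1],[[0,0,0],[0.006,-0.0005,0.003],0.1],[[0,0,0],[0.009,-0.0007,0.004],0.1],[[0,0,0],[0.009,-0.0007,0.004],0.1]]' 30
```

```text
time: 22.1
eef_pos: [0.5222, -0.0936, 0.22]
tcp_rot: [0.0, 0.999, -0.04, 0.0]
wrist_force: [4.8, -4.8, -10.6]
width: 0.0146
```

```bash
python3 -m handwheel '[[[0,0,0],[0,0,0],0.45],[[0,0,0],[0,0,0],0.45],[[0,0,0],[0,0,0],0.45],[[0,0,0],[-0.01,0,0.04],0.45],[[0,0,0],[-0.03,0.03,0.08],0.4],[[0,0,0],[-0.05,0.07,0.1],0.3],[[0,0,0],[-0.07,0.12,0.1],0.2],[[0,0,0],[-0.08,0.17,0.1],0],[[0,0,0],[-0.08,0.21,0.1],0],[[0,0,0],[-0.08,0.22,0.1],0]]' 30
python3 look.py 15
python3 - <<'E'
from m2 import *
from scipy.optimize import least_squares
for n in("side","top"):
    c=np.load(f"/tmp/{n}15.npy",allow_pickle=True).item()
    S=st(cloud(c).reshape(-1,3)); g=c["frame"].reshape(-1,3).max(1)
    b=S[(S[:,0]<-30)&(S[:,0]>-155)&(abs(S[:,1])<18)&(S[:,2]>195)]; print("ball",len(b),b.mean(0),b.max(0),b.min(0))
    s=least_squares(lambda p:np.linalg.norm(b-p,axis=1)-11,b.mean(0),loss='soft_l1'); print(s.x)
    q=S[(S[:,0]<-36)&(S[:,0]>-90)&(abs(S[:,1])<14)&(S[:,2]>160)]
    for a in range(-90,-34,6):
        k=q[(q[:,0]>=a)&(q[:,0]<a+6)]
        if len(k): print(a,len(k),np.percentile(k[:,2],[10,50,90]).round(0))
E
```

```text
time: 23.1
eef_pos: [0.4404, 0.1311, 0.3201]
tcp_rot: [-0.001, 0.999, -0.038, -0.0]
wrist_force: [0.3, 0.2, 0.4]
width: -0.0002
{'time': np.float64(23.2), 'qpos': array([-1.2004,  0.2304,  0.9516,  1.9272, -0.212 ,  1.0884, -1.8086]), 'eef_pos': array([0.441 , 0.1295, 0.32  ]), 'tcp_rot': array([-2.000e-04,  9.993e-01, -3.790e-02, -1.000e-04]), 'wrist_force': array([-0.1375,  0.4476, -0.1683]), 'width': np.float64(-0.0)}
ball 141 [-85.68853906  -5.35404673 219.92387663] [-60.75219081   3.80949901 235.1884559 ] [-101.48461239  -12.21071061  195.18760881]
[-88.05688821  -2.17237279 221.22222483]
-90 28 [222. 230. 233.]
-84 15 [205. 214. 228.]
-78 18 [199. 207. 211.]
-72 17 [194. 200. 205.]
-66 19 [186. 192. 198.]
-60 35 [163. 180. 189.]
-54 40 [164. 185. 187.]
-48 31 [173. 185. 187.]
-42 14 [165. 171. 184.]
ball 118 [-87.52761613   1.86315355 224.00354423] [-62.77016202  10.50109348 235.67446022] [-101.49123105  -10.36568052  195.00528309]
[-89.46312746   0.49925609 222.71257607]
-90 22 [226. 232. 235.]
-84 7 [221. 230. 232.]
-78 11 [205. 210. 213.]
-72 11 [197. 203. 205.]
-66 10 [189. 196. 199.]
-60 33 [167. 183. 191.]
-54 38 [181. 186. 188.]
-48 35 [176. 186. 187.]
-42 16 [163. 181. 185.]
```

View pics/L15.png

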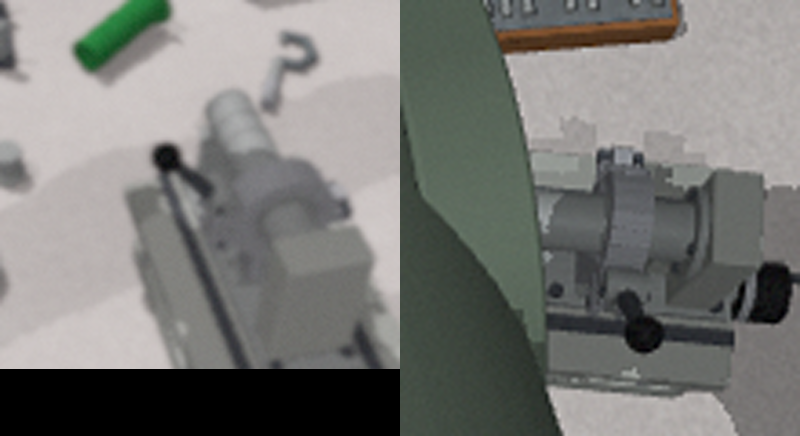

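Bolt upright (β≈0), lever at its open stop with the ball at (−88, 0, 222). Next I push the ball over with shut fingers.

```bash
python3 -m handwheel '[[[0,0,0],[0.01,-0.05,-0.01],0],[[0,0,0],[0.02,-0.1,-0.02],0],[[0,0,0],[0.033,-0.15,-0.03],0],[[0,0,0],[0.033,-0.19,-0.05],0],[[0,0,0],[0.033,-0.2195,-0.08],0],[[0,0,0],[0.033,-0.2195,-0.108],0],[[0,0,0],[0.033,-0.2195,-0.108],0],[[0,0,0],[0.033,-0.2195,-0.108],0]]' 60
python3 - <<'E'
from h import *
c=camera("side"); i=c["frame"][160:280,230:360]; cv2.imwrite("pics/s16.png",cv2.resize(i,None,fx=5,fy=5,interpolation=cv2.INTER_CUBIC))
print(observe()["eef_pos"])
a=np.radians(-4.87)
for l in [-.7,-.55,-.4,-.25,-.1,0.05,.2,.35,.5,.6,.7]:
    X=(-48+60*np.sin(l)-22); w=np.array([.5916,-.0998])+X/1000*np.array([np.cos(a),np.sin(a)]); print(l,w.round(4),round((150+27+60*np.cos(l)-10)/1000,4))
E
```

```text
time: 24.0
eef_pos: [0.4744, -0.0936, 0.2127]
tcp_rot: [0.0, 0.999, -0.041, -0.0]
wrist_force: [0.9, -0.1, 0.7]
width: -0.0001
[ 0.47489847 -0.09319767  0.21317307]
-0.7 [ 0.4833 -0.0906] 0.2129
-0.55 [ 0.4906 -0.0912] 0.2182
-0.4 [ 0.4986 -0.0919] 0.2223
-0.25 [ 0.5071 -0.0926] 0.2251
-0.1 [ 0.5159 -0.0933] 0.2267
0.05 [ 0.5248 -0.0941] 0.2269
0.2 [ 0.5337 -0.0949] 0.2258
0.35 [ 0.5424 -0.0956] 0.2234
0.5 [ 0.5505 -0.0963] 0.2197
0.6 [ 0.5556 -0.0967] 0.2165
0.7 [ 0.5604 -0.0971] 0.2129
```

View pics/s16.png

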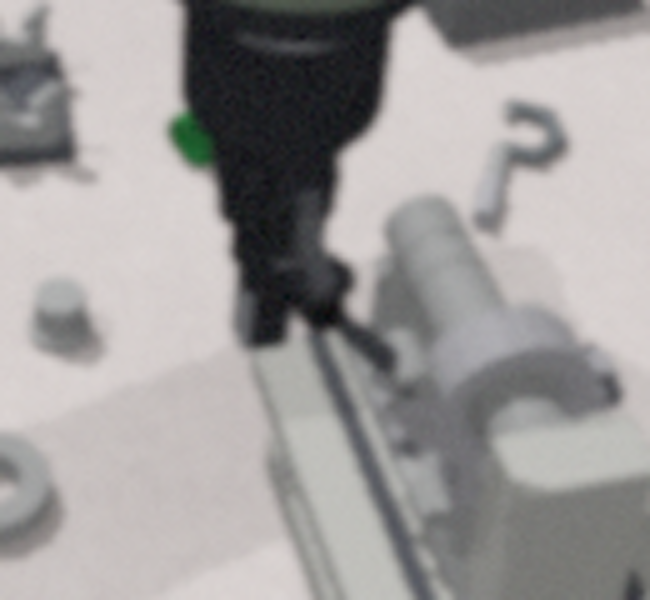

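```bash
python3 -m handwheel '[[[0,0,0],[0.006,0.001,0],0],[[0,0,0],[0.009,0.001,0.001],0],[[0,0,0],[0.012,0.001,0.003],0],[[0,0,0],[0.016,0.001,0.005],0],[[0,0,0],[0.02,0.001,0.007],0],[[0,0,0],[0.024,0.001,0.009],0],[[0,0,0],[0.028,0.0005,0.0107],0],[[0,0,0],[0.0325,0,0.012],0],[[0,0,0],[0.0325,0,0.012],0]]' 60
python3 - <<'E'
from h import *
c=camera("side"); i=c["frame"][160:280,230:360]; cv2.imwrite("pics/s17.png",cv2.resize(i,None,fx=5,fy=5,interpolation=cv2.INTER_CUBIC))
E
```

```text
time: 24.95
eef_pos: [0.5077, -0.0932, 0.2241]
tcp_rot: [0.0, 0.999, -0.04, 0.0]
wrist_force: [0.0, 0.0, 0.5]
width: 0.0003
```

View pics/s17.png

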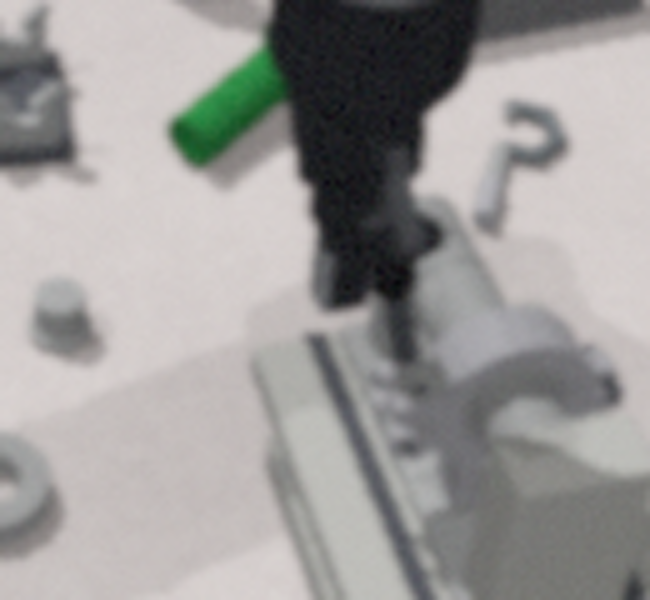

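```bash
python3 -m handwheel '[[[0,0,0],[0.0045,-0.0003,0.001],0],[[0,0,0],[0.009,-0.0007,0.0016],0],[[0,0,0],[0.0135,-0.001,0.0018],0],[[0,0,0],[0.018,-0.0015,0.0018],0],[[0,0,0],[0.0225,-0.0019,0.0012],0],[[0,0,0],[0.0266,-0.0023,0.0007],0],[[0,0,0],[0.031,-0.0026,-0.0005],0],[[0,0,0],[0.0353,-0.003,-0.0017],0],[[0,0,0],[0.0353,-0.003,-0.0017],0]]' 60
python3 - <<'E'
from h import *
c=camera("side"); i=c["frame"][160:280,230:360]; cv2.imwrite("pics/s18.png",cv2.resize(i,None,fx=5,fy=5,interpolation=cv2.INTER_CUBIC))
E
```

```text
time: 25.9
eef_pos: [0.5429, -0.0962, 0.222]
tcp_rot: [0.0, 0.999, -0.04, 0.0]
wrist_force: [-0.2, 0.4, 0.5]
width: -0.0003
```

View pics/s18.png

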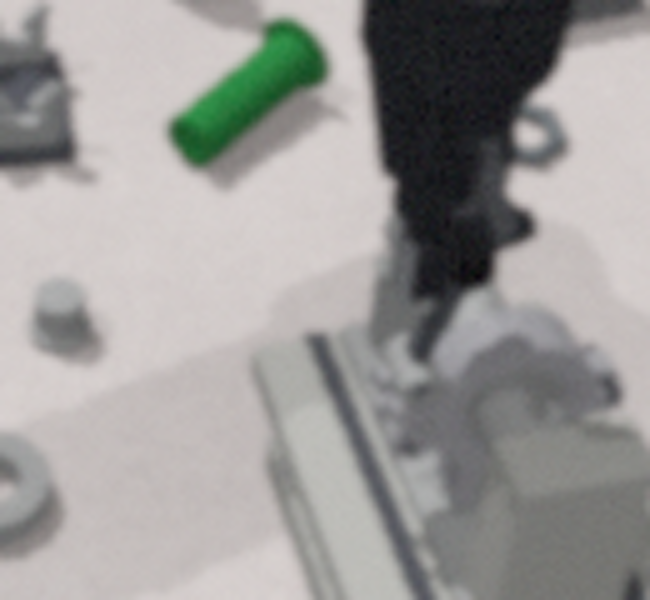

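```bash
python3 -m handwheel '[[[0,0,0],[0.003,-0.0003,0],0],[[0,0,0],[0.006,-0.0005,0],0],[[0,0,0],[0.009,-0.0008,-0.0005],0],[[0,0,0],[0.012,-0.001,-0.001],0],[[0,0,0],[0.015,-0.0013,-0.002],0],[[0,0,0],[0.015,-0.0013,-0.002],0]]' 60
python3 -m handwheel '[[[0,0,0],[-0.008,0,0.005],0],[[0,0,0],[-0.02,0,0.03],0],[[0,0,0],[-0.02,0.03,0.04],0],[[0,0,0],[-0.03,0.08,0.06],0],[[0,0,0],[-0.06,0.13,0.07],0],[[0,0,0],[-0.09,0.18,0.07],0],[[0,0,0],[-0.1,0.22,0.07],0],[[0,0,0],[-0.1,0.22,0.07],0]]' 60
cat > ball.py <<'E'
import sys
from m2 import *
from scipy.optimize import least_squares
k=sys.argv[1]
for n in("side","top"):
    c=np.load(f"/tmp/{n}{k}.npy",allow_pickle=True).item()
    S=st(cloud(c).reshape(-1,3)); g=c["frame"].reshape(-1,3).max(1)
    b=S[(S[:,0]<40)&(S[:,0]>-60)&(abs(S[:,1])<18)&(S[:,2]>192)&(S[:,2]<250)&(g<75)]; print("ball",len(b))
    if len(b)>8:
        s=least_squares(lambda p:np.linalg.norm(b-p,axis=1)-11,b.mean(0)-[0,0,5],loss='soft_l1'); print(s.x, b.max(0),"lambda",np.arctan2(s.x[0]+48,s.x[2]-177))
    m=S[(abs(S[:,1])<12)&(S[:,0]>-30)&(S[:,0]<30)&(S[:,2]>170)&(S[:,2]<192)&(g>80)]
    r=least_squares(lambda p:np.hypot(m[:,0]-p[0],m[:,2]-p[1])-38,[0,150],loss='soft_l1'); print("ring circ",len(m),r.x)
E
python3 look.py 19; python3 ball.py 19
```

```text
time: 26.55
eef_pos: [0.5575, -0.0974, 0.22]
tcp_rot: [0.0, 0.999, -0.04, -0.0]
wrist_force: [-1.4, -0.0, -1.5]
width: 0.0003
time: 27.35
eef_pos: [0.4554, 0.1268, 0.2907]
tcp_rot: [-0.001, 0.999, -0.038, 0.0]
wrist_force: [0.9, -0.4, -0.6]
width: 0.0
{'time': np.float64(27.45), 'qpos': array([-1.1423,  0.3144,  0.9546,  1.9413, -0.2999,  1.0339, -1.702 ]), 'eef_pos': array([0.4563, 0.1251, 0.2907]), 'tcp_rot': array([-8.000e-04,  9.993e-01, -3.810e-02,  2.000e-04]), 'wrist_force': array([-0.4099, -0.3267,  0.7777]), 'width': np.float64(-0.0001)}
ball 121
[-27.26894007  -7.38193583 220.97110174] [ -8.3537003    2.33968379 237.31712516] lambda 0.4405643210149666
ring circ 215 [  0.61597413 150.63002628]
ball 161
[-18.66437741   1.24927385 221.86166763] [ -3.62492646  11.49688373 239.18445376] lambda 0.5791210156653195
ring circ 124 [  0.54374412 150.81144652]
```

View pics/L19.png

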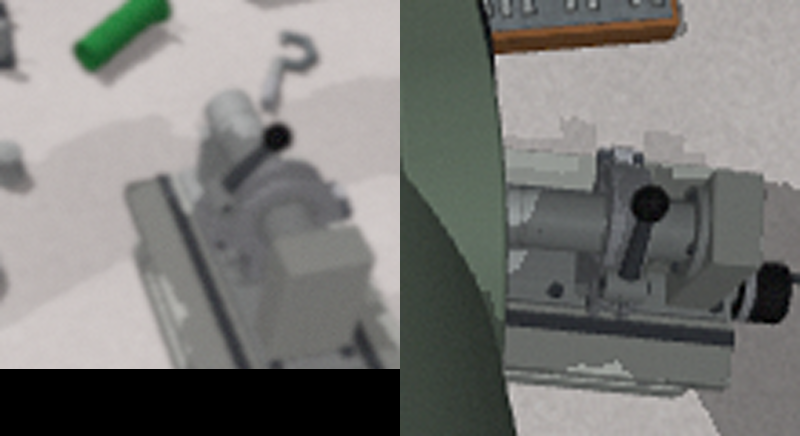

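```bash
python3 -m handwheel '[[[0,0,0],[0.02,-0.04,0],0],[[0,0,0],[0.04,-0.08,0],0],[[0,0,0],[0.06,-0.12,0],0],[[0,0,0],[0.08,-0.16,0],0],[[0,0,0],[0.1,-0.2,0],0],[[0,0,0],[0.116,-0.2235,0],0],[[0,0,0],[0.116,-0.2235,-0.02],0],[[0,0,0],[0.116,-0.2235,-0.035],0],[[0,0,0],[0.116,-0.2235,-0.035],0]]' 60
python3 - <<'E'
from h import *
c=camera("side"); i=c["frame"][150:270,250:380]; cv2.imwrite("pics/s20.png",cv2.resize(i,None,fx=5,fy=5,interpolation=cv2.INTER_CUBIC))
print(observe()["eef_pos"])
E
```

```text
time: 28.35
eef_pos: [0.5722, -0.1011, 0.2538]
tcp_rot: [-0.0, 0.999, -0.041, -0.001]
wrist_force: [0.3, 0.7, 0.8]
width: -0.0003
[ 0.57266658 -0.1009293   0.25495219]
```

View pics/s20.png

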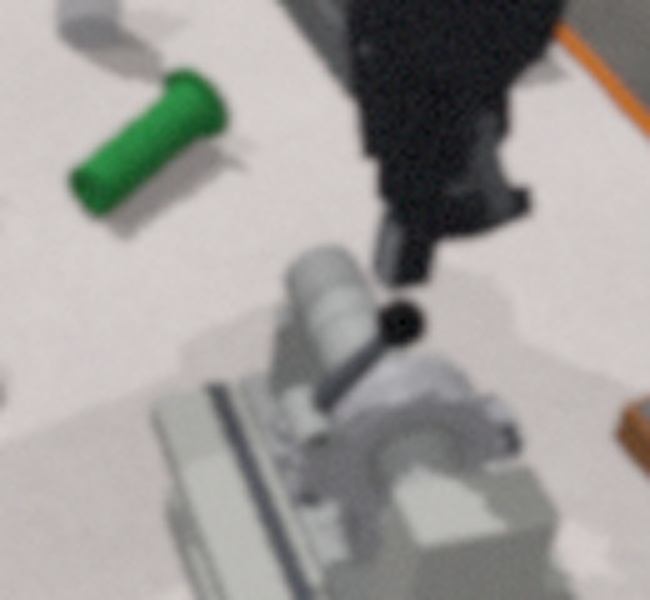

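```bash
python3 -m handwheel '[[[0,0,0],[0,0.002,-0.01],0],[[0,0,0],[0.001,0.002,-0.015],0],[[0,0,0],[0.004,0.0015,-0.018],0],[[0,0,0],[0.007,0.0013,-0.021],0],[[0,0,0],[0.01,0.001,-0.024],0],[[0,0,0],[0.0135,0.0007,-0.0274],0],[[0,0,0],[0.0135,0.0007,-0.0274],0]]' 60
python3 -m handwheel '[[[0,0,0],[0.002,0,-0.003],0],[[0,0,0],[0.004,-0.0003,-0.006],0],[[0,0,0],[0.005,-0.0003,-0.0075],0],[[0,0,0],[0.005,-0.0003,-0.0075],0]]' 60
python3 -m handwheel '[[[0,0,0],[0.0005,0,-0.001],0],[[0,0,0],[0.001,0,-0.002],0],[[0,0,0],[0.001,0,-0.002],0]]' 60
python3 - <<'E'
from h import *
c=camera("side"); i=c["frame"][150:270,250:380]; cv2.imwrite("pics/s21.png",cv2.resize(i,None,fx=5,fy=5,interpolation=cv2.INTER_CUBIC))
E
```

```text
time: 29.1
eef_pos: [0.5884, -0.1003, 0.2284]
tcp_rot: [0.0, 0.999, -0.04, 0.001]
wrist_force: [4.1, -0.6, 6.3]
width: 0.0003
time: 29.5
eef_pos: [0.5947, -0.1007, 0.222]
tcp_rot: [0.0, 0.999, -0.04, 0.003]
wrist_force: [11.3, 0.6, 12.4]
width: -0.0002
time: 29.8
eef_pos: [0.5961, -0.1008, 0.2203]
tcp_rot: [0.0, 0.999, -0.04, 0.004]
wrist_force: [11.2, 0.3, 14.8]
width: 0.0001
```

View pics/s21.png

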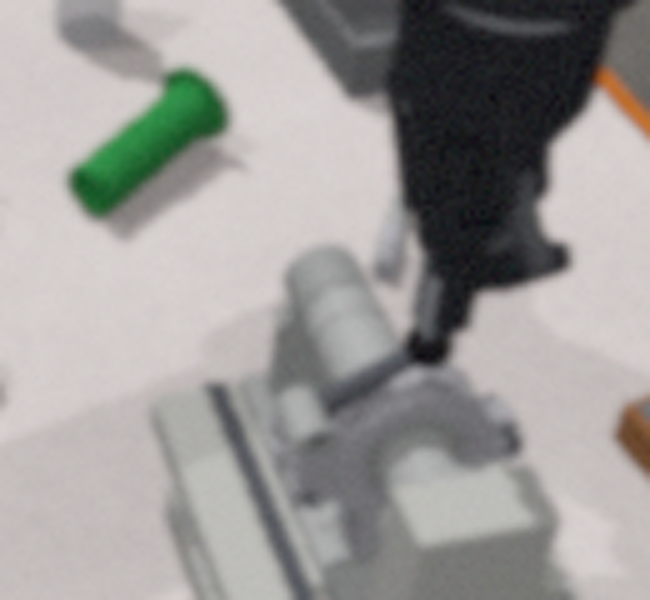

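```bash
python3 -m handwheel '[[[0,0,0],[0,0,0.006],0],[[0,0,0],[-0.008,0.0005,0.006],0],[[0,0,0],[-0.008,0.0005,0.003],0],[[0,0,0],[-0.008,0.0005,0],0],[[0,0,0],[-0.008,0.0005,-0.0015],0],[[0,0,0],[-0.008,0.0005,-0.0015],0]]' 60
python3 -m handwheel '[[[0,0,0],[0.0005,0,-0.001],0],[[0,0,0],[0.001,0,-0.002],0],[[0,0,0],[0.001,0,-0.002],0]]' 60
```

```text
time: 30.45
eef_pos: [0.5855, -0.1004, 0.2178]
tcp_rot: [-0.0, 0.999, -0.04, 0.001]
wrist_force: [-4.2, 1.1, 21.3]
width: -0.0002
time: 30.75
eef_pos: [0.5863, -0.1006, 0.2165]
tcp_rot: [-0.0, 0.999, -0.041, 0.001]
wrist_force: [-8.3, 2.3, 34.8]
width: 0.0004
```

```bash
python3 -m handwheel '[[[0,0,0],[0,0,0.01],0],[[0,0,0],[0,0,0.04],0],[[0,0,0],[-0.02,0.03,0.06],0],[[0,0,0],[-0.05,0.08,0.08],0],[[0,0,0],[-0.08,0.13,0.08],0],[[0,0,0],[-0.1,0.18,0.08],0],[[0,0,0],[-0.13,0.22,0.08],0],[[0,0,0],[-0.15,0.27,0.08],0],[[0,0,0],[-0.15,0.3,0.08],0],[[0,0,0],[-0.15,0.3,0.08],0]]' 60
python3 look.py 22; python3 ball.py 22
python3 - <<'E'
from m2 import *
for n in("side","top"):
    S=st(cloud(np.load(f"/tmp/{n}22.npy",allow_pickle=True).item()).reshape(-1,3))
    t=S[(abs(S[:,0])<25)&(S[:,1]>95)&(S[:,1]<130)&(S[:,2]>150)]
    print(n,len(t),"tail y",np.percentile(t[:,1],[95,99,100]),"top z",np.percentile(t[:,2],95))
E
```

```text
time: 31.75
eef_pos: [0.4337, 0.2056, 0.2943]
tcp_rot: [-0.0, 0.999, -0.037, -0.001]
wrist_force: [0.8, 0.3, -0.3]
width: 0.0002
{'time': np.float64(31.85), 'qpos': array([-1.3063,  0.3287,  0.9637,  1.9207, -0.31  ,  1.0507, -1.8589]), 'eef_pos': array([0.4351, 0.2014, 0.2945]), 'tcp_rot': array([ 3.000e-04,  9.993e-01, -3.870e-02, -2.000e-04]), 'wrist_force': array([-0.3747, -1.6112, -0.1147]), 'width': np.float64(0.0002)}
ball 116
[-13.69598098  -8.53924077 209.58012357] [  6.58732466   2.21164825 221.63434228] lambda 0.8111668104809081
ring circ 163 [  0.87773282 150.42049197]
ball 151
[-10.975784     1.45714941 211.18727359] [ 10.45469963  11.2371919  222.93827841] lambda 0.8252153758598764
ring circ 101 [  0.77966809 150.84615827]
side 66 tail y [108.09155269 109.51295442 109.82920877] top z 170.29159639237452
top 112 tail y [110.21380364 110.62920479 110.64641702] top z 170.4528269041046
```

View pics/L22.png

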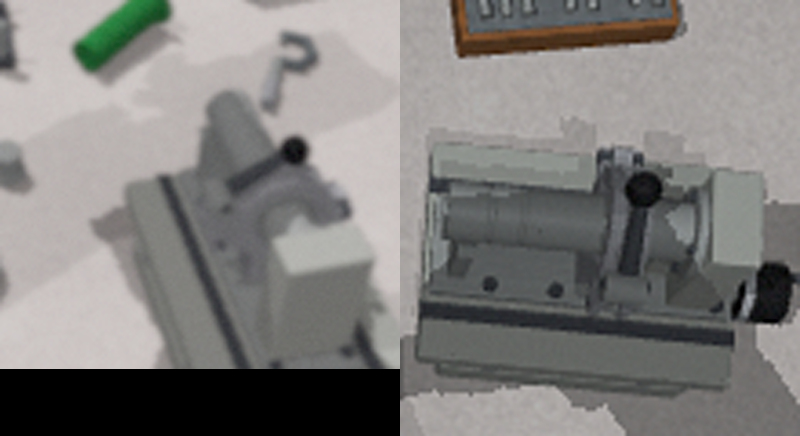

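Run:
```python
from m2 import *
for n in("side","top"):
    c=np.load(f"/tmp/{n}22.npy",allow_pickle=True).item()
    g=c["frame"].max(2).astype(float); Sg=st(cloud(c).reshape(-1,3)).reshape(384,512,3)
    f=c["frame"]
    def W(x,y,z): 
        p=O+(x*X+y*Y)/1000; return [p[0],p[1],z/1000]
    pred={}
    for l in(.7,.8,.85,.9,1.0): pred[l]=proj(c,W(-48+60*np.sin(l),0,177+60*np.cos(l)))
    p=pred[.9]; u0,v0=int(p[0])-16,int(p[1])-16
    t=g[v0:v0+32,u0:u0+32]; b=(t<45).astype(np.uint8)
    k=cv2.getStructuringElement(cv2.MORPH_ELLIPSE,(7,7)); b=cv2.morphologyEx(b,cv2.MORPH_OPEN,k)
    nn,lab,stt,cen=cv2.connectedComponentsWithStats(b); print(n,[(stt[i].tolist(),(cen[i]+[u0,v0]).round(2)) for i in range(1,nn)]); print({l:q.round(1) for l,q in pred.items()})
    im=cv2.resize(f[v0-10:v0+42,u0-20:u0+52],None,fx=8,fy=8,interpolation=cv2.INTER_CUBIC); cv2.imwrite(f"pics/b{n}.png",im)
    # axis bias ref: hinge region etc.
```

```text
side [([14, 16, 7, 7, 33], array([335., 219.]))]
{0.7: array([331. , 214.6]), 0.8: array([332.7, 215.7]), 0.85: array([333.4, 216.3]), 0.9: array([334.1, 216.9]), 1.0: array([335.3, 218.3])}
top [([12, 11, 10, 10, 75], array([361.63, 136.64]))]
{0.7: array([363. , 139.7]), 0.8: array([362.5, 138.5]), 0.85: array([362.3, 137.9]), 0.9: array([362. , 137.5]), 1.0: array([361.4, 136.8])}
```

View pics/bside.png

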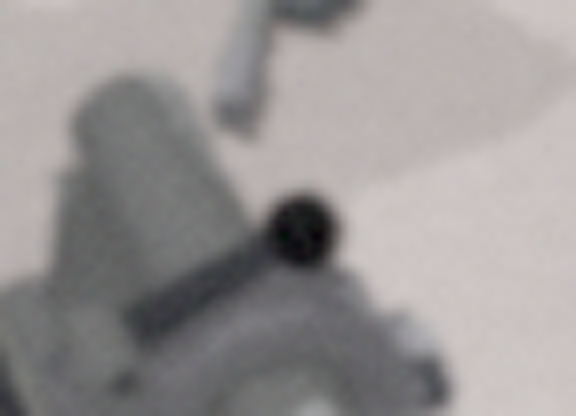

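View pics/btop.png

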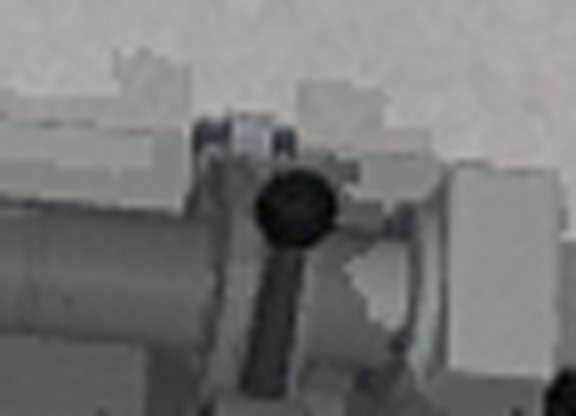

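Ball position matches lever = 1.0 in both cameras, and the sleeve's tail is at y ≈ 110 mm, so it is home. Handing the job in.

```bash
python3 -c "
from plant import *
print(finish_job())"
```

```text
the job is handed in; nothing more can be done
None
```

The sleeve is mounted and clamped on the measuring stage, and I handed the job in at about 32 s of robot time with the arm clear of everything. `finish_job()` reports no verdict.

**What I did, in order:**
1. I lifted the sleeve from the V rest and lowered its flange into the ring. I then pushed it against the fixed flange, where it stopped after the predicted 1.5 mm, with 16 N on the wrist.
2. I swung the ring's upper half over both flanges by its lug, down to the spring-pin stop. The lug top measured 165 mm, which is about 0.03 rad.
3. I carried the eye bolt upright by the ball knob, with the lever kept open.
4. I pushed the lever over with shut fingers and pressed the ball down to its stop. The highest force I read was about 35 N.

**Last checks:**
- **Lever:** the ball's image position fits lever ≈ 1.0 (home) in both cameras.
- **Sleeve:** its free end is at y ≈ 110 mm, so the flange is home.
- **Ring:** its outline lies within about 1 mm of fully shut, which is the limit of what the depth images can show.

**What went wrong or disagreed:**
- **Slip on the ball:** the pinch slipped off the ball at the end of the bolt swing. The lever fell back to its open stop, which did no harm.
- **Bad fit:** a sphere fit to the depth points read the lever at only about 0.82. I discounted it because dark pixels from the handle were mixed into the ball.
- **Bystanders:** I never moved near them and saw nothing shifted in the pictures, but I did not measure them again at the end.

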